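# Load sample panels from the magazine into the flap box

## Task

Lift the retaining bar out of the forks in front of the magazine and lay it lengthwise on the black rubber mat. Then draw every panel out of the magazine by its tab, always the bottom one, and push each, body first, through the sprung flap of the sample box so that all lie wholly inside and the flap is shut. Last, put the bar back across its two forks; leave the other things on the bench alone.

Things in the scene. Friction and masses are not known exactly. Their poses are not given: they have to be found in the camera images.
- magazine: Fixed aluminium gravity magazine, 92 mm high; origin: centre of its foot on the bench, z up, mouth facing its -x. Panels lie flat in a shaft 74 (x) by 174 (y) mm, its floor 40 mm above the bench. When the bottom panel is out, the others drop. The 5 mm front wall has four slots 27 mm wide for the tabs (y = -72, -24, 24, 72), closed at the top by a cross bar: no panel can be lifted out.
- mouth (a point): Middle of the mouth's lower edge at the outside of the magazine's front wall (x -42, z 40 mm in the magazine's frame, same axes). The mouth is 13.5 mm high and 174 wide: only the bottom panel (10 mm thick) slides out, straight towards -x. The floor runs on 10 mm in front of the wall as an apron; beyond it the tabs overhang free, 40 mm above the bench.
- fork_mid (a point): Midway between the two forks, at the height where the bar's underside rests (x -122, z 30 mm in the magazine's frame, same axes). The forks stand at y = +-113 on arms 16 mm wide that run forward beside the panels' way; each has two flared cheeks, open at the top: 20 mm between them at the bottom, 36 mm at the top, 56 mm above the bench.
- bar: Loose wooden retaining bar, 16 (x) by 260 (y) by 20 (z) mm, 150 g; origin at its centre, long axis its y. In place it lies across both forks, its centre 10 mm above point fork_mid and parallel to the magazine's y, 29 mm in front of the tabs' ends, and blocks the panels' way out.
- mat: Fixed black rubber mat on the bench, 300 (x) by 90 (y) by 3 (z) mm; origin: centre of its underside, long axis its x. The bar is laid on it lengthwise.
- sample_box: Fixed plywood box, 180 (x) by 242 (y) by 217 (z) mm, 6 mm walls, clear roof; origin: centre of its underside, z up. Its only opening is in its front (-x side), closed by the flap. Inside it is open down to its floor, so a panel pushed in level with its whole 70 mm body past the sill tips in and drops when let go, and the flap shuts behind it.
- sill (a point): Middle of the sill, the lower edge of the box's opening, on the outside of its front (x -90, z 165 mm in the box's frame, same axes). The opening is 230 mm wide and 42 high; the roof's top is 52 mm above the sill.
- flap (a joint): Grey sprung flap just behind the box's opening, hinged along its top edge, 226 mm wide, 46 high; angle in rad, 0 = shut, grows to 1.6 as its lower edge swings inward. A light spring (under 0.5 N at the edge) shuts it; the panel itself pushes it open.
- panel_a: Loose white sandwich panel, slick, 80 g: body 70 (x) by 170 (y) by 10 (z) mm, with a flat tab 18 wide and 10 thick running 50 mm out of its front edge, to x = -85; tab's centre line at y = -24 mm (inner right). Origin: centre of the body's underside. Starts in the magazine (same axes, x = y = 0 there), the tab 43 mm out of the front wall, so lift it only when clear of the other tabs. May be absent.
- panel_b: Loose white sandwich panel, slick, 80 g: body 70 (x) by 170 (y) by 10 (z) mm, with a flat tab 18 wide and 10 thick running 50 mm out of its front edge, to x = -85; tab's centre line at y = +72 mm (outer left). Origin: centre of the body's underside. Starts in the magazine (same axes, x = y = 0 there), the tab 43 mm out of the front wall, so lift it only when clear of the other tabs. May be absent.
- panel_c: Loose white sandwich panel, slick, 80 g: body 70 (x) by 170 (y) by 10 (z) mm, with a flat tab 18 wide and 10 thick running 50 mm out of its front edge, to x = -85; tab's centre line at y = -72 mm (outer right). Origin: centre of the body's underside. Starts in the magazine (same axes, x = y = 0 there), the tab 43 mm out of the front wall, so lift it only when clear of the other tabs. May be absent.
- panel_d: Loose white sandwich panel, slick, 80 g: body 70 (x) by 170 (y) by 10 (z) mm, with a flat tab 18 wide and 10 thick running 50 mm out of its front edge, to x = -85; tab's centre line at y = +24 mm (inner left). Origin: centre of the body's underside. Starts in the magazine (same axes, x = y = 0 there), the tab 43 mm out of the front wall, so lift it only when clear of the other tabs. May be absent.
- tape_measure: Bystander: blue pocket tape measure, 70 x 36 x 62 mm; leave it alone.
- caliper: Bystander: steel caliper lying flat, 200 mm long; leave it alone.
- sanding_block: Bystander: cork sanding block, 110 x 65 x 32 mm; leave it alone.
- filler_tin: Bystander: round tin, 84 across, 110 mm high; leave it alone.
- brush: Bystander: flat hand brush, 200 mm long; leave it alone.
Things that resemble listed ones, but are neither listed nor needed, are in the scene too. Leave any pink look-alike of the panel_c alone.

How it is judged:
By the outcome, as a careful person would: the job done as asked, in the order asked, and still so for the second after the job is handed in, with the robot touching nothing.
Of panel_a, panel_b, panel_c, panel_d only 3 to 4 are there at a start; the rules pass over those that are not, and their reading is None.
At some moment in a run one of bar may be knocked a few centimetres aside while the robot is not near it.
Once in a run the grip may slacken for a moment while it holds something.
It also fails if it takes over 210 s, if anything falls off the work surface, if the arm or the gripper's body presses on something with over 40 N, if the wrist force passes 120 N, or if a joint passes its speed limit or range.

## Robot

A 6-joint arm with a two-finger parallel gripper is mounted at the origin on the work surface. World frame = base frame: x ahead of the robot, y to its left, z up, the work surface at z = 0. Lengths are in m, angles in rad, forces in N, time in s.
With the tool pointing down it reaches from about 0.325 to 0.9 m from the base axis. Payload 3.5 kg.
Tool frame: the origin (TCP) lies between the finger pads; the fingertips stand 11 mm ahead of it and the grasp point (between the pads) lies 8 mm behind it; z points along the fingers, y is the line along which they close (so a half turn about z gives the same grasp; the last joint's range is limited). The gripper opens to 85 mm and grips with 20 to 120 N. Pads are 22 mm wide; open, the fingers measure 114 mm over their backs; the gripper's body (76 mm by 85 mm) begins 54 mm behind the grasp point. The pads swing forward as they close: fully open they stand 13 mm farther back than shut.
Start: joints at [1.008, 0.276, -0.026, 1.268, 0, 1.467], TCP at [0.277, 0.56, 0.205] pointing down, gripper open.
Joint ranges: [-3.12, 3.12], [-0.85, 1.88], [-1.08, 1.24], [-1.95, 2.15], [-1.57, 1.53], [-3.14, 3.14]. Speed limits (rad/s): [2.57, 2.57, 3.14, 3.14, 3.14, 3.14].

## Interface

Orientations are given as a unit quaternion [w, x, y, z].
In Python, from station import * gives the robot as it stands.
- The arm moves only by the tool send_rows, never from a script. Its argument "rows" is a list of rows, each a list of 5 numbers: the shift along the tool's x, y, z scaled (see below), then the turn about the tool's z scaled (see below), then the gripper's target within -1 to 1 (shut at 1, half-way at 0, fully open at -1). A call has 1 to 10 rows; each row is the pose to reach, as a shift and turn from the pose commanded when the call began, along the tool's axes at that moment, turning the shorter way round; what a row does not reach only later rows make up. The controller multiplies each number of a shift by 400 mm and each number of a turn by 360 degrees. A row lasts 1/10 s, in which the tool goes at most 50 mm and 8.59 degrees, less where a joint would pass 70% of its speed; a pose out of reach is approached as far as the arm can. A call with a number of a shift or a turn outside -1 to 1 is refused whole. A call with a gripper value outside its range is refused whole. The fingers move at their own pace and stop on an object; the grip force is fixed at half the most. Time passes only in rows, so rows that repeat a pose let the fingers close. It gives the time, the measured TCP pose, the force, the opening and the grip force at its end, in the units of the state.
- get_state(): the state, without advancing time (a new reading comes with each control period).
- capture(name): name is "scene" or "side" or "wrist"; returns a dict with "color" (384x512x3 uint8, blue, green, red), "mtx" (3x3 intrinsics, pixels), "dist_coeffs" ([k1, k2, p1, p2, k3] as OpenCV has them; the pictures are not rectified), "view" (4x4, takes a point from world to camera coordinates); the wrist camera has in their place "hand_eye" (4x4, takes a point from camera to tool coordinates, whose origin is the TCP and whose axes are the flange's). Camera axes: x right, y up, looking along -z (the intrinsics and any distortion apply to the point x, -y, -z); pixel columns grow to the right and rows downward; lengths in m; the calibration is good to about 2 mm. A picture is of the moment at which its call begins: read the wrist's pose just before it. There is no depth.
- job_done(): hands the job in; it is judged then, once.
The state is a dict: "clock": time; "q": joint angles; "joint_vel": joint speeds; "joint_torque": joint torques, N m; "ee_pos": TCP position; "tool_rot": TCP orientation; "contact_force": force on the tool from outside, world axes, zero at the start; "torque": the same for the moment, N m; "opening": finger opening in m; "finger_force": force on a finger pad.
Only numpy, scipy, OpenCV 4.12 (cv2) and the standard library are available. Lean on these libraries where they do the work, as an engineer would, in place of code of your own. Each camera call takes 0.05 s, during which the arm holds its last target. There are 200 camera calls.

## Working session

There is one attempt and no reset: what is moved stays moved. The work goes in short steps, Python scripts to look and compute and a tool call to move; the robot and the scene stay as the last step left them, time stands still between calls to the robot, and variables do not carry over. Pictures are saved under pics/ and viewed, at most 14 in all, crops included, and the job is handed in when it is done.

Besides the shell and the picture viewer there is one more tool, called after "Call:" as a command line: name --pt "numbers of a row" for each row, then --argument value for the rest. send_rows: Moves the arm, as the interface text tells. Shifts and turns lie within -1 to 1; 1 stands for 400 mm of shift or 360 degrees of turn. Its arguments: {"type":"object","properties":{"rows":{"type":"array"}},"required":["rows"]}

```bash
ls; mkdir -p pics; python3 - <<'E'
from station import *
import cv2,numpy as np
print(get_state())
for n in("scene","side"):
    c=capture(n);cv2.imwrite(f"pics/{n}0.png",c["color"]);print(n,c["mtx"],c["dist_coeffs"],c["view"])
c=capture("wrist");print(c["mtx"],c["dist_coeffs"],c["hand_eye"])
E
```

```text
pics
{'clock': 0.0, 'q': array([ 1.00762449e+00,  2.77150333e-01, -2.79297892e-02,  1.26797691e+00,
        9.42494337e-06,  1.46743510e+00]), 'joint_vel': array([-0.00052581,  0.00157443,  0.00136619,  0.00080902, -0.00122374,
        0.00031346]), 'joint_torque': array([-1.03988084e-03, -4.45506120e+01,  2.95202833e+01,  1.63613423e-02,
       -3.12505672e-04, -2.35409345e-06]), 'ee_pos': array([0.27688834, 0.55936815, 0.20352595]), 'tool_rot': array([-3.74226547e-04,  2.27885182e-01,  9.73687355e-01, -1.06661574e-03]), 'contact_force': array([ 1.52485716, -0.06631466, -0.1846449 ]), 'torque': array([0.0011323 , 0.03603906, 0.04905938]), 'finger_force': 0.0, 'opening': 0.08534379259126999}
scene [[431.11973346   0.         255.1820145 ]
 [  0.         431.11973346 187.80332355]
 [  0.           0.           1.        ]] [-0.08160806  0.          0.          0.          0.        ] [[-0.72003685 -0.69389324 -0.00768766  0.36333939]
 [ 0.64019795 -0.66851157  0.3784691  -0.33264676]
 [-0.26775644  0.26759008  0.925582   -1.53599847]
 [ 0.          0.          0.          1.        ]]
[... 152 characters left out ...]
       0.          0.          0.        ] [[ 0.92496551 -0.3799751   0.0075983  -0.42701588]
 [ 0.17763053  0.44990419  0.87523346 -0.24700513]
 [-0.33598543 -0.80821107  0.48364104 -1.30765845]
 [ 0.          0.          0.          1.        ]]
[[324.8924168    0.         251.76688329]
 [  0.         324.8924168  189.58500375]
 [  0.           0.           1.        ]] [0.02267917 0.         0.         0.         0.        ] [[ 1.17646883e-04  9.61651076e-01  2.74275762e-01  6.88713106e-02]
 [ 9.99999987e-01 -1.42217963e-04  6.97005641e-05 -7.95612409e-05]
 [ 1.06034563e-04  2.74275750e-01 -9.61651081e-01 -1.69175120e-01]
 [ 0.00000000e+00  0.00000000e+00  0.00000000e+00  1.00000000e+00]]
```

View pics/scene0.png

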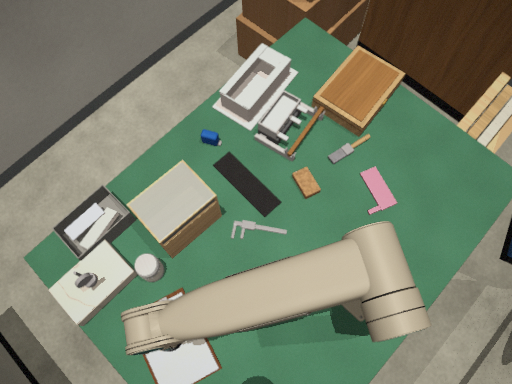

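View pics/side0.png

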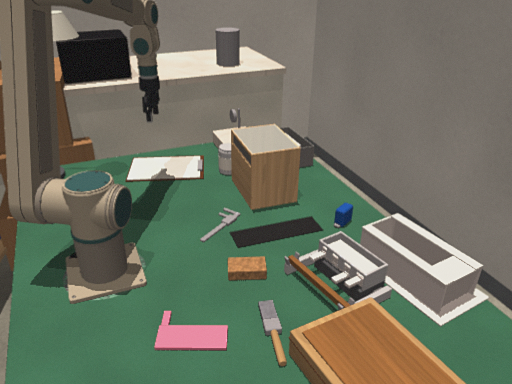

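The scene view shows the magazine at (283,118), with the brown bar across its forks from (290,155) to (323,110). The mat is at (247,183), the sample box at (174,205) with its clear roof, and the caliper at (258,230).

Things that could be mistaken for what I want:
- **Magazine:** the white bin at (257,82).
- **Bar:** the wooden tray at (360,90) and the brush handle at (360,143).
- **Panel:** the pink panel at (380,190).
- **Sample box:** the dark box at (92,222) and the white box at (90,280).

I'm choosing the magazine at (283,118) and the bar in front of it, and will check both in a close crop.

```bash
cat > h.py <<'E'
from station import *
import cv2,numpy as np
from scipy.spatial.transform import Rotation as R
def rot(s): q=s["tool_rot"];return R.from_quat([q[1],q[2],q[3],q[0]])
def cam(n):
    s=get_state();c=capture(n)
    if n=="wrist":
        T=np.eye(4);T[:3,:3]=rot(s).as_matrix();T[:3,3]=s["ee_pos"]
        c["c2w"]=T@c["hand_eye"]
    else: c["c2w"]=np.linalg.inv(c["view"])
    return c
def ray(c,uv):
    p=cv2.undistortPoints(np.array([[uv]],float),c["mtx"],np.array(c["dist_coeffs"]))[0,0]
    return c["c2w"][:3,3],c["c2w"][:3,:3]@np.array([p[0],-p[1],-1])
def plane(c,uv,z):
    o,d=ray(c,uv);return o+d*(z-o[2])/d[2]
def tri(c1,u1,c2,u2):
    o1,d1=ray(c1,u1);o2,d2=ray(c2,u2)
    A=np.stack([d1,-d2],1);t=np.linalg.lstsq(A,o2-o1,rcond=None)[0]
    a,b=o1+d1*t[0],o2+d2*t[1];return (a+b)/2,np.linalg.norm(a-b)
def proj(c,P):
    w=np.linalg.inv(c["c2w"]);p=w[:3,:3]@np.array(P,float)+w[:3,3]
    q=cv2.projectPoints(np.array([[p[0],-p[1],-p[2]]]),np.zeros(3),np.zeros(3),c["mtx"],np.array(c["dist_coeffs"]))[0]
    return q[0,0]
E
python3 - <<'E'
import cv2,numpy as np
a=cv2.imread("pics/scene0.png");b=cv2.imread("pics/side0.png")
def crop(i,x,y,w,h,s):return cv2.resize(i[y:y+h,x:x+w],None,fx=s,fy=s,interpolation=cv2.INTER_CUBIC)
cv2.imwrite("pics/c1.png",np.vstack([np.hstack([crop(a,245,85,100,75,4),crop(b,275,225,100,75,4)][:2]),np.hstack([crop(a,120,155,100,75,4),crop(b,215,120,100,75,4)])]))
E
```

```text
(no output)
```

View pics/c1.png

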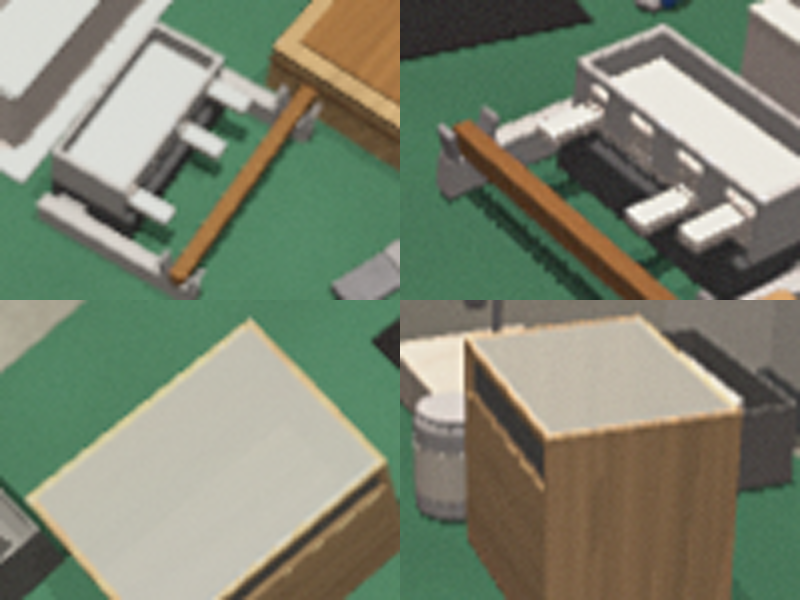

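The crop confirms the magazine, with three tabs in this start (both outer ones and one inner), and the wooden bar in its forks. The box's dark slot faces the robot.

```bash
python3 - <<'E'
from h import *
np.set_printoptions(precision=4,suppress=True)
a=cam("scene");b=cam("side")
print("mag scene",[plane(a,u,.092)[:2] for u in[(283,91.3),(300.5,99.5),(277.5,131.7),(258.7,123)]])
print("bar scene",[plane(a,u,.05)[:2] for u in[(321.7,107.5),(290,153.7)]])
print("box scene",[plane(a,u,.217)[:2] for u in[(182.5,160),(126.7,204.2),(216.2,196.2)]])
print("box side",[plane(b,u,.217)[:2] for u in[(231.5,130),(275,124.2),(300,146.2),(251.7,154.2)]])
print("mag side",[plane(b,u,.092)[:2] for u in[(275+180/4,225+62/4),(275+262/4,225+25/4)]])
for c,n in((a,"scene"),(b,"side")):
    m=(c["color"].max(2)<45).astype(np.uint8)
    k,l,st,ce=cv2.connectedComponentsWithStats(m)
    for i in range(1,k):
        if 300<st[i,4]<8000: 
            r=cv2.minAreaRect(np.argwhere(l==i)[:,::-1].astype(np.float32));print(n,st[i],ce[i],[plane(c,p,.003)[:2] for p in cv2.boxPoints(r)] if n=="scene" else plane(c,ce[i],.003))
E
```

```text
mag scene [array([ 0.6963, -0.3619]), array([ 0.6192, -0.3814]), array([ 0.5854, -0.2092]), array([ 0.6648, -0.187 ])]
bar scene [array([ 0.547 , -0.4362]), array([ 0.499 , -0.1898])]
box scene [array([0.7018, 0.154 ]), array([0.7165, 0.393 ]), array([0.5216, 0.1665])]
box side [array([0.5393, 0.3921]), array([0.7186, 0.3877]), array([0.7103, 0.1627]), array([0.5276, 0.1627])]
mag side [array([ 0.5897, -0.206 ]), array([ 0.67  , -0.1877])]
scene [403  74  61  47 558] [432.5072  97.4462] [array([ 0.4025, -0.8168]), array([ 0.4081, -0.8605]), array([ 0.1037, -0.8601]), array([ 0.1008, -0.818 ])]
scene [  0 332  39  52 353] [ 17.3513 359.8187] [array([0.7842, 1.0405]), array([0.7818, 1.0196]), array([0.5466, 1.0193]), array([0.5491, 1.0393])]
side [  57   30   74   54 3121] [94.6562 56.9779] [0.2324 2.803  0.003 ]
side [140  77  20  44 530] [150.066   94.9679] [0.4527 1.6255 0.003 ]
side [115 189  16  38 394] [122.7843 207.1117] [0.1013 0.3414 0.003 ]
```

```bash
cat >> h.py <<'E'
def go(x,y,z,phi):
    "print the scaled shift and turn to bring TCP to x,y,z with tool x at heading phi (deg), pointing down"
    s=get_state();r=rot(s);f=np.radians(phi)
    t=R.from_matrix(np.array([[np.cos(f),np.sin(f),0],[np.sin(f),-np.cos(f),0],[0,0,-1]]))
    d=r.inv().apply(np.array([x,y,z])-s["ee_pos"])/.4
    print("go",np.round(d,4),"turn",round(float((r.inv()*t).as_rotvec()[2]/2/np.pi),4))
def say():
    s=get_state();X=rot(s).apply([1,0,0]);print("t",round(s["clock"],2),"tcp",np.round(s["ee_pos"],4),"phi",round(float(np.degrees(np.arctan2(X[1],X[0]))%360),2),"open",round(s["opening"],4),"ff",round(float(s["finger_force"]),1),"F",np.round(s["contact_force"],1))
E
python3 - <<'E'
from h import *
a=cv2.imread("pics/scene0.png");c=capture("scene");c["c2w"]=np.linalg.inv(c["view"])
m=(a.max(2)<60).astype(np.uint8);k,l=cv2.connectedComponents(m)
i=l[183,247];r=cv2.minAreaRect(np.argwhere(l==i)[:,::-1].astype(np.float32))
print(i,(l==i).sum(),[plane(c,p,.003)[:2].round(4) for p in cv2.boxPoints(r)],a[183,247])
go(.523,-.313,.2,101)
E
```

```text
59 1558 [array([0.6998, 0.0388]), array([ 0.7042, -0.0493]), array([ 0.4016, -0.03  ]), array([0.4016, 0.0535])] [41 42 44]
go [-1.519  -1.6828  0.0119] turn 0.1463
```

Call:
send_rows --pt "-0.9 -0.997 0.007 0.146 -0.2" --pt "-0.9 -0.997 0.007 0.146 -0.2" --pt "-0.9 -0.997 0.007 0.146 -0.2" --pt "-0.9 -0.997 0.007 0.146 -0.2" --pt "-0.9 -0.997 0.007 0.146 -0.2" --pt "-0.9 -0.997 0.007 0.146 -0.2" --pt "-0.9 -0.997 0.007 0.146 -0.2" --pt "-0.9 -0.997 0.007 0.146 -0.2" --pt "-0.9 -0.997 0.007 0.146 -0.2" --pt "-0.9 -0.997 0.007 0.146 -0.2"

```text
clock: 1.3
ee_pos: [0.4131, 0.0769, 0.2025]
tool_rot: [0.0, 0.635, 0.772, 0.0]
contact_force: [0.3, 0.5, 0.5]
opening: 0.0516
finger_force: 0.0
```

```bash
python3 - <<'E'
from h import *
say();go(.523,-.313,.2,101)
E
```

```text
t 1.3 tcp [0.4131 0.0769 0.2025] phi 101.11 open 0.0516 ff 0.0 F [0.3 0.5 0.5]
go [-1.0094  0.0818  0.0064] turn 0.0003
```

Call:
send_rows --pt "-1 0.082 0 0 -0.2" --pt "-1 0.082 0 0 -0.2" --pt "-1 0.082 0 0 -0.2" --pt "-1 0.082 0 0 -0.2" --pt "-1 0.082 0 0 -0.2" --pt "-1 0.082 0 0 -0.2" --pt "-1 0.082 0 0 -0.2" --pt "-1 0.082 0 0 -0.2" --pt "-1 0.082 0 0 -0.2" --pt "-1 0.082 0 0 -0.2"

```text
clock: 2.3
ee_pos: [0.5219, -0.3085, 0.2016]
tool_rot: [-0.001, 0.636, 0.772, 0.0]
contact_force: [-0.1, 0.5, 0.5]
opening: 0.0515
finger_force: 0.0
```

```bash
python3 - <<'E'
from h import *
say();w=cam("wrist");a=w["color"]
for f in[(0.523,-.313,.05),(.6,-.293,.04)]: print(proj(w,f))
cv2.imwrite("pics/w1.png",cv2.resize(a,(800,600),interpolation=cv2.INTER_CUBIC))
E
```

```text
t 2.3 tcp [ 0.5219 -0.3085  0.2016] phi 100.98 open 0.0515 ff 0.0 F [-0.1  0.5  0.5]
[251.58814007 172.85748927]
[328.26512657 166.00613701]
```

View pics/w1.png

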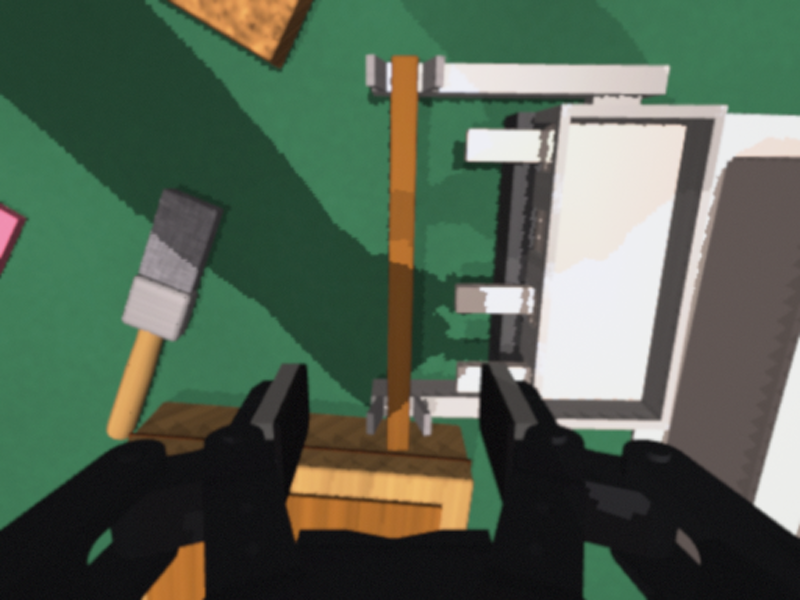

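The bar lies in its forks, from (404,58) to (398,450) in the enlarged picture. The three tabs end at (466,145), (456,299) and (458,378), and a wooden crate stands close to the far fork at (400,455).

```bash
python3 - <<'E'
from h import *
say();w=cam("wrist");P=[plane(w,(u*.64+.0,v*.64),.05) for u,v in((404,58),(398,450))]
d=P[0]-P[1];c=(P[0]+P[1])/2;th=np.degrees(np.arctan2(-d[0],d[1]));print(P,np.hypot(*d[:2]),c,th)
for n,u in(("b",(466,145)),("a",(456,299)),("c",(458,378))):
  for z in(.05,.06,.07):
    p=plane(w,(u[0]*.64,u[1]*.64),z)[:2]-c[:2];t=np.radians(th)
    print(n,z,np.round([p[0]*np.cos(t)+p[1]*np.sin(t)-.122,-p[0]*np.sin(t)+p[1]*np.cos(t)],4))
# magazine top front corners
for u in((563,107),(535,402),(726,106),(662,428)): print(plane(w,(u[0]*.64,u[1]*.64),.092))
go(c[0],c[1],.120,th+90);go(c[0],c[1],.043,th+90)
E
```

```text
t 2.35 tcp [ 0.5216 -0.3071  0.2016] phi 101.06 open 0.0514 ff 0.0 F [-0.1  0.2  0.4]
[array([ 0.50478397, -0.18737233,  0.05      ]), array([ 0.55146061, -0.44073431,  0.05      ])] 0.25762569461264234 [ 0.52812229 -0.31405332  0.05      ] 10.438503227052395
b 0.05 [-0.0837  0.0813]
b 0.06 [-0.0851  0.0811]
b 0.07 [-0.0864  0.081 ]
a 0.05 [-0.0854 -0.0157]
a 0.06 [-0.0867 -0.0128]
a 0.07 [-0.088  -0.0099]
c 0.05 [-0.0815 -0.0722]
c 0.06 [-0.0829 -0.0675]
c 0.07 [-0.0843 -0.0629]
[ 0.59007399 -0.20125056  0.092     ]
[ 0.62081018 -0.36599948  0.092     ]
[ 0.67113729 -0.18555433  0.092     ]
[ 0.70112278 -0.36778956  0.092     ]
go [-0.0222  0.0127  0.2046] turn 0.0019
go [-0.0225  0.0128  0.3971] turn 0.0019
```

Call:
send_rows --pt "-0.015 0.013 0.12 0.002 -0.2" --pt "-0.015 0.013 0.25 0.002 -0.2" --pt "-0.015 0.013 0.33 0.002 -0.2" --pt "-0.015 0.013 0.37 0.002 -0.2" --pt "-0.015 0.013 0.397 0.002 -0.2" --pt "-0.015 0.013 0.397 0.002 -0.2" --pt "-0.015 0.013 0.397 0.002 0.2" --pt "-0.015 0.013 0.397 0.002 0.5" --pt "-0.015 0.013 0.397 0.002 1" --pt "-0.015 0.013 0.397 0.002 1"

```text
clock: 3.4
ee_pos: [0.529, -0.3128, 0.0444]
tool_rot: [0.001, 0.64, 0.768, 0.0]
contact_force: [0.3, -0.8, -0.4]
opening: -0.0001
finger_force: 0.0
```

Call:
send_rows --pt "0 0 0 0 1" --pt "0 0 0 0 1" --pt "0 0 0 0 1"

```text
clock: 3.7
ee_pos: [0.5283, -0.3123, 0.0433]
tool_rot: [-0.0, 0.64, 0.768, -0.0]
contact_force: [-0.3, 0.3, 0.3]
opening: 0.0004
finger_force: 0.0
```

```bash
python3 - <<'E'
from h import *
say()
E
```

```text
t 3.7 tcp [ 0.5283 -0.3123  0.0433] phi 100.37 open 0.0004 ff 0.0 F [-0.3  0.3  0.3]
```

Call:
send_rows --pt "0 0 0 0 0.4" --pt "0 0 0 0 -0.2" --pt "0 0 0 0 -0.2" --pt "0 0 0 0 -0.2" --pt "0 0 -0.1 0 -0.2" --pt "0 0 -0.22 0 -0.2" --pt "0 0 -0.35 0 -0.2" --pt "0 0 -0.4 0 -0.2" --pt "0 0 -0.4 0 -0.2" --pt "0 0 -0.4 0 -0.2"

```text
clock: 4.7
ee_pos: [0.5285, -0.3124, 0.2035]
tool_rot: [0.0, 0.64, 0.768, 0.0]
contact_force: [0.2, 0.1, 0.0]
opening: 0.0512
finger_force: 0.0
```

```bash
python3 - <<'E'
from h import *
say();w=cam("wrist");s=cam("side")
b=s["color"][205:325,250:410]
cv2.imwrite("pics/w2.png",np.vstack([cv2.resize(w["color"],(400,300)),cv2.resize(b,(400,300),interpolation=cv2.INTER_CUBIC)]))
E
```

```text
t 4.7 tcp [ 0.5285 -0.3124  0.2035] phi 100.38 open 0.0512 ff 0.0 F [0.2 0.1 0. ]
```

View pics/w2.png

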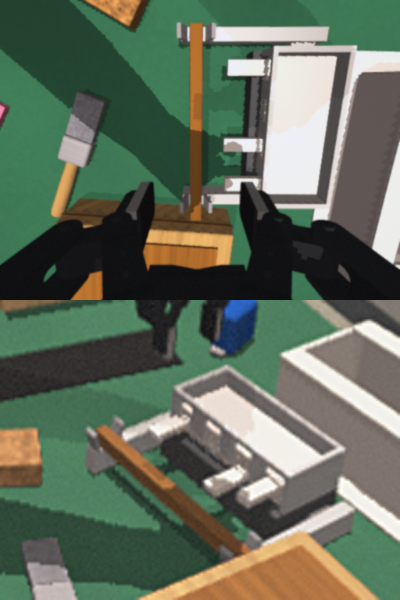

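```bash
python3 - <<'E'
from h import *
s=cam("side");w=cam("wrist");t=get_state()["ee_pos"]
print("tip side",proj(s,t),"bar mid side",proj(s,(.528,-.312,.05)))
print("tcp in wrist",proj(w,t), proj(w,t-[0,0,.011]))
sc=cam("scene");print("scene",proj(sc,t),proj(sc,(.528,-.312,.05)))
v=np.hstack([cv2.resize(x["color"],(400,300)) for x in(sc,s)]);cv2.imwrite("pics/v3.png",v)
E
```

```text
tip side [322.84744613 233.42004511] bar mid side [318.48174618 279.75151702]
tcp in wrist [251.01932703 225.49329639] [251.1089713 218.4676442]
scene [309.27357364 108.98177324] [305.15644568 129.40079145]
```

View pics/v3.png

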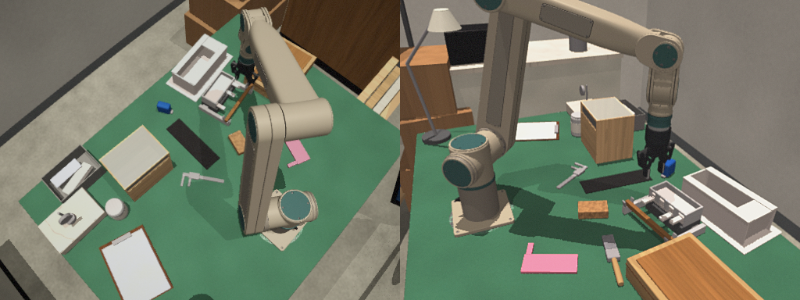

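```bash
python3 - <<'E'
from h import *
a=cam("scene");b=cam("side");w=cam("wrist")
print(tri(a,(290,153.7),b,(290,256.8)))
print(tri(w,(195.5*1.28,24*1.28),b,(290,256.8)))
x=w["color"][150:300,120:380];y=b["color"][190:310,270:380]
cv2.imwrite("pics/z4.png",np.hstack([cv2.resize(x,(400,231),interpolation=cv2.INTER_CUBIC),cv2.resize(y,(330,360),interpolation=cv2.INTER_CUBIC)[:231]]))
E
```

```text
(array([ 0.50136264, -0.19138436,  0.04743625]), np.float64(0.0032396136681673315))
(array([ 0.50426454, -0.18753271,  0.04482487]), np.float64(0.0015518202120918608))
```

View pics/z4.png

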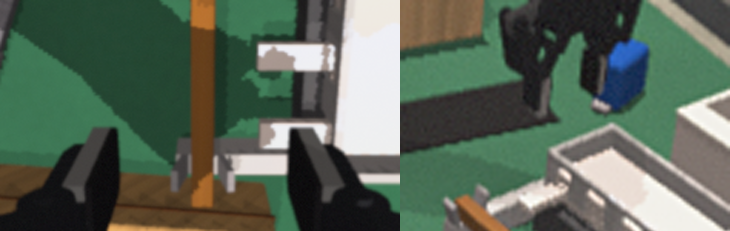

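```bash
python3 - <<'E'
from h import *
b=cam("side");w=cam("wrist");s=get_state();print(s["ee_pos"])
p,e=tri(b,(316.7,228.3),w,(187,235));print(p,e,rot(s).inv().apply(p-s["ee_pos"]))
for z in(.17,.18,.19,.2,.21): print(z,proj(b,s["ee_pos"]*[1,1,0]+np.array([-.0252,-.0046,z])),proj(w,s["ee_pos"]*[1,1,0]+np.array([-.0252,-.0046,z])))
E
```

```text
[ 0.52811934 -0.31216204  0.20276741]
[ 0.50020209 -0.31538049  0.22570912] 0.008120290926531135 [ 0.00187568 -0.02805463 -0.02292319]
0.17 [314.57175388 246.66842276] [212.14244688 206.75198656]
0.18 [314.87314941 243.45422382] [210.25336625 211.93348743]
0.19 [315.17702138 240.21217128] [208.17565102 217.6310125 ]
0.2 [315.48339857 236.94192104] [205.87944859 223.92600126]
0.21 [315.79231017 233.64312365] [203.32822896 230.91805831]
```

The picture shows the fingertips at (540,115) and (590,95), and the two views put them about 23 mm behind the stated TCP. So the fingers closed above the bar. I'm going lower, to a depth that stays clear of the bench under either figure.

Call:
send_rows --pt "0 0 0.12 0 -0.2" --pt "0 0 0.24 0 -0.2" --pt "0 0 0.33 0 -0.2" --pt "0 0 0.4 0 -0.2" --pt "0 0 0.44 0 -0.2" --pt "0 0 0.465 0 -0.2" --pt "0 0 0.465 0 -0.2" --pt "0 0 0.465 0 0.2" --pt "0 0 0.465 0 0.6" --pt "0 0 0.465 0 1"

```text
clock: 6.2
ee_pos: [0.5295, -0.3132, 0.0191]
tool_rot: [0.002, 0.64, 0.768, 0.0]
contact_force: [-0.1, -0.3, 1.8]
opening: 0.0134
finger_force: 58.5
```

Call:
send_rows --pt "0 0 0 0 1" --pt "0 0 0 0 1" --pt "0 0 0 0 1"

```text
clock: 6.5
ee_pos: [0.5295, -0.3132, 0.0191]
tool_rot: [0.002, 0.64, 0.768, 0.0]
contact_force: [-1.3, 1.2, 5.2]
opening: 0.0135
finger_force: 58.8
```

```bash
python3 - <<'E'
from h import *
say();go(.552,.003,.2,180-3.2)
E
```

```text
t 6.5 tcp [ 0.5295 -0.3132  0.0191] phi 100.38 open 0.0135 ff 58.8 F [-1.3  1.2  5.2]
go [ 0.7665  0.1986 -0.4537] turn -0.2123
```

Call:
send_rows --pt "0 0 -0.03 0 1" --pt "0 0 -0.07 0 1" --pt "0 0 -0.14 0 1" --pt "0 0 -0.22 0 1" --pt "0 0 -0.3 0 1" --pt "0 0 -0.38 0 1" --pt "0 0 -0.38 0 1"

```text
clock: 7.2
ee_pos: [0.5314, -0.3144, 0.1754]
tool_rot: [0.005, 0.64, 0.768, 0.0]
contact_force: [0.5, -0.9, -1.0]
opening: 0.0134
finger_force: 58.8
```

Call:
send_rows --pt "0.08 0.02 0 -0.023 1" --pt "0.17 0.05 0 -0.046 1" --pt "0.26 0.08 0 -0.07 1" --pt "0.35 0.1 0 -0.09 1" --pt "0.44 0.12 0 -0.115 1" --pt "0.53 0.14 0 -0.14 1" --pt "0.62 0.16 0 -0.16 1" --pt "0.7 0.18 0 -0.185 1" --pt "0.766 0.199 0 -0.212 1" --pt "0.766 0.199 0 -0.212 1"

```text
clock: 8.2
ee_pos: [0.5502, 0.0066, 0.1681]
tool_rot: [-0.001, 0.025, 1.0, 0.001]
contact_force: [0.3, -0.9, -1.6]
opening: 0.0132
finger_force: 58.9
```

```bash
python3 - <<'E'
from h import *
say();s=cam("side");w=cam("wrist")
cv2.imwrite("pics/s5.png",np.hstack([cv2.resize(s["color"],(400,300)),cv2.resize(w["color"],(400,300))]))
E
```

```text
t 8.2 tcp [0.5502 0.0066 0.1681] phi 177.08 open 0.0132 ff 58.9 F [ 0.3 -0.9 -1.6]
```

View pics/s5.png

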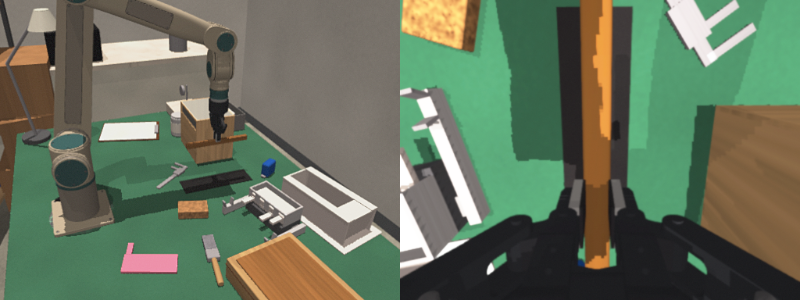

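The bar is held level over the mat. In the wrist view it runs along x=597 and the mat lies at x=558-633.

Call:
send_rows --pt "0 0 0.1 0 1" --pt "0 0 0.2 0 1" --pt "0 0 0.3 0 1" --pt "0 0 0.36 0 1" --pt "0 0 0.4 0 1" --pt "0 0 0.41 0 1" --pt "0 0 0.42 0 1" --pt "0 0 0.425 0 1" --pt "0 0 0.43 0 1" --pt "0 0 0.43 0 1"

```text
clock: 9.3
ee_pos: [0.5521, 0.0033, -0.002]
tool_rot: [0.001, 0.029, 1.0, -0.0]
contact_force: [-0.3, -0.1, -1.3]
opening: 0.0134
finger_force: 58.9
```

Call:
send_rows --pt "0 0 0.004 0 1" --pt "0 0 0.006 0 1" --pt "0 0 0.006 0 1"

```text
clock: 9.6
ee_pos: [0.5514, 0.0035, -0.005]
tool_rot: [0.0, 0.029, 1.0, -0.0]
contact_force: [0.0, 0.1, -0.9]
opening: 0.0134
finger_force: 58.9
```

Call:
send_rows --pt "0 0 0.004 0 1" --pt "0 0 0.008 0 1" --pt "0 0 0.008 0 1"

```text
clock: 9.9
ee_pos: [0.5516, 0.0034, -0.0079]
tool_rot: [0.0, 0.029, 1.0, -0.0]
contact_force: [-1.6, -0.2, 2.8]
opening: 0.0132
finger_force: 59.4
```

Call:
send_rows --pt "0 0 0.003 0 1" --pt "0 0 0.005 0 1" --pt "0 0 0.005 0 1"

```text
clock: 10.2
ee_pos: [0.5516, 0.0034, -0.008]
tool_rot: [0.0, 0.029, 1.0, -0.0]
contact_force: [-6.7, -0.6, 16.2]
opening: 0.0137
finger_force: 61.1
```

Call:
send_rows --pt "0 0 -0.006 0 1" --pt "0 0 -0.006 0 0.5" --pt "0 0 -0.006 0 0.2" --pt "0 0 -0.006 0 0.2" --pt "0 0 -0.05 0 0.2" --pt "0 0 -0.15 0 0.2" --pt "0 0 -0.25 0 0.2" --pt "0 0 -0.37 0 0.2" --pt "0 0 -0.45 0 0.2" --pt "0 0 -0.45 0 0.2"

```text
clock: 11.2
ee_pos: [0.5559, 0.003, 0.1756]
tool_rot: [0.006, 0.029, 1.0, -0.0]
contact_force: [0.3, -0.6, -1.5]
opening: 0.0339
finger_force: 0.0
```

```bash
python3 - <<'E'
from h import *
say();w=cam("wrist");h=cv2.cvtColor(w["color"],cv2.COLOR_BGR2HSV)
m=((h[...,0]<22)&(h[...,1]>110)&(h[...,2]>60)).astype(np.uint8);k,l,st,ce=cv2.connectedComponentsWithStats(m)
for i in range(1,k):
    if st[i,4]>600:
        r=cv2.minAreaRect(np.argwhere(l==i)[:,::-1].astype(np.float32));print(st[i],np.round([plane(w,p,.023)[:2] for p in cv2.boxPoints(r)],3).tolist())
# target: in front of the tabs
c=np.array([.641,-.287]);t=np.radians(10.8)
p=c+.16*np.array([-np.cos(t),-np.sin(t)]);go(p[0],p[1],.17,190.8)
E
```

```text
t 11.2 tcp [0.5559 0.003  0.1756] phi 176.7 open 0.0339 ff 0.0 F [ 0.3 -0.6 -1.5]
[   7    0   97   58 3784] [[0.439, -0.214], [0.394, -0.198], [0.401, -0.118], [0.447, -0.13]]
[ 242   20   20  258 4509] [[0.423, 0.001], [0.424, 0.017], [0.683, 0.007], [0.682, -0.014]]
[  385   126   127   228 22203] [[0.524, 0.134], [0.531, 0.253], [0.8, 0.296], [0.794, 0.149]]
go [ 0.129  -0.8091  0.0061] turn -0.0392
```

Call:
send_rows --pt "0.13 -0.81 0 -0.039 0.2" --pt "0.13 -0.81 0 -0.039 0.2" --pt "0.13 -0.81 0 -0.039 0.2" --pt "0.13 -0.81 0 -0.039 0.2" --pt "0.13 -0.81 0 -0.039 0.2" --pt "0.13 -0.81 0 -0.039 0.2" --pt "0.13 -0.81 0 -0.039 0.2" --pt "0.13 -0.81 0 -0.039 0.2" --pt "0.13 -0.81 0 -0.039 0.2" --pt "0.13 -0.81 0 -0.039 0.2"

```text
clock: 12.25
ee_pos: [0.4802, -0.3156, 0.1683]
tool_rot: [-0.001, -0.094, 0.996, 0.001]
contact_force: [0.2, -0.1, 0.4]
opening: 0.0339
finger_force: 0.0
```

```bash
python3 - <<'E'
from h import *
say();w=cam("wrist")
cv2.imwrite("pics/w6.png",cv2.resize(w["color"],(800,600),interpolation=cv2.INTER_CUBIC))
E
```

```text
t 12.25 tcp [ 0.4802 -0.3156  0.1683] phi 190.78 open 0.0339 ff 0.0 F [ 0.2 -0.1  0.4]
```

View pics/w6.png

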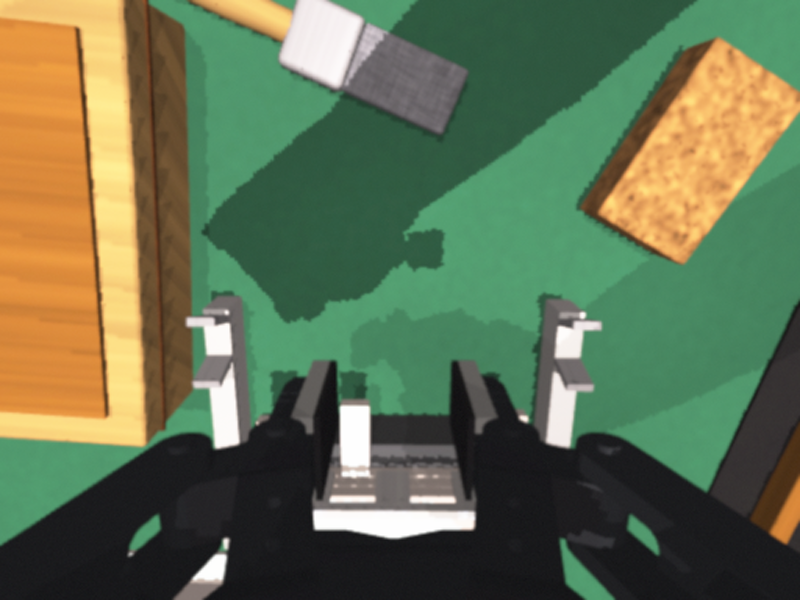

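In this view the up direction is back toward the robot. It shows the fork cheeks at (215,345) and (572,345), and one tab ending at (355,403) between the fingers, which is the inner right tab (a).

```bash
cat >> h.py <<'E'
TH=10.44;MO=np.array([.6465,-.2834])
def mag(x,y): t=np.radians(TH);return MO+np.array([x*np.cos(t)-y*np.sin(t),x*np.sin(t)+y*np.cos(t)])
def inmag(p): t=np.radians(TH);d=np.array(p)[:2]-MO;return np.array([d[0]*np.cos(t)+d[1]*np.sin(t),-d[0]*np.sin(t)+d[1]*np.cos(t)])
E
python3 - <<'E'
from h import *
w=cam("wrist");f=lambda u,z:inmag(plane(w,(u[0]*.64,u[1]*.64),z)).round(4)
print("tab a end L,R at .05/.06",[f(u,z) for z in(.05,.06) for u in((340,405),(370,405))])
print("cheek tips robotside L,R",f((188,322),.056),f((601,326),.056),"magside",f((195,385),.056),f((592,388),.056))
print("crate edge top?",[f(u,z) for z in(.07,.09) for u in((135,300),)], "crate foot",f((192,300),0))
p=mag(-.070,-.024);go(*p,.11,180+TH);go(*p,.026,180+TH)
E
```

```text
tab a end L,R at .05/.06 [array([-0.0851, -0.0346]), array([-0.0851, -0.0158]), array([-0.0904, -0.0335]), array([-0.0905, -0.0154])]
cheek tips robotside L,R [-0.1415 -0.1213] [-0.1405  0.12  ] magside [-0.1013 -0.1212] [-0.1008  0.1192]
crate edge top? [array([-0.1588, -0.1428]), array([-0.1647, -0.1324])] crate foot [-0.1384 -0.1405]
go [-0.2466 -0.0581  0.1474] turn 0.0011
go [-0.2468 -0.0583  0.3574] turn 0.0011
```

```bash
python3 - <<'E'
from h import *
w=cam("wrist");s=get_state();r=rot(s)
for z in(-.05,-.062,-.075,-.087,-.1):
    print(z,[proj(w,s["ee_pos"]+r.apply([x,y,z])).round(0) for x,y in((.038,0),(.0425,0),(.038,.0425),(.011,.017))])
c=w["color"][:,:,:].max(2);print(c[300:384:4,252], c[236,150:360:5])
E
```

```text
-0.05 [array([253., 183.]), array([253., 171.]), array([365., 183.]), array([295., 248.])]
-0.062 [array([253., 191.]), array([253., 179.]), array([377., 191.]), array([299., 263.])]
-0.075 [array([253., 203.]), array([253., 189.]), array([393., 203.]), array([305., 282.])]
-0.087 [array([253., 217.]), array([253., 202.]), array([412., 218.]), array([312., 305.])]
-0.1 [array([253., 238.]), array([253., 219.]), array([439., 238.]), array([321., 337.])]
[115 111 109 111 111 115 129 253 254 254 254 164  25  27  27  26  27  26
  26  26  26] [131 107 140 155 156 128 125 119 142 161  98  97  42  73 149 113 139 155
 155 155 152 140 133 136 134 131 131 131  21  84  96 100 129 130 131 133
 134 134 131  81  91 120]
```

Call:
send_rows --pt "-0.12 -0.03 0 0 0.2" --pt "-0.237 -0.058 0 0 0.2" --pt "-0.237 -0.058 0.1 0 0.2" --pt "-0.237 -0.058 0.2 0 0.2" --pt "-0.237 -0.058 0.25 0 0.2" --pt "-0.237 -0.058 0.29 0 0.2" --pt "-0.237 -0.058 0.32 0 0.2" --pt "-0.237 -0.058 0.34 0 0.2" --pt "-0.237 -0.058 0.35 0 0.2" --pt "-0.237 -0.058 0.35 0 0.2"

```text
clock: 13.4
ee_pos: [0.5786, -0.3224, 0.03]
tool_rot: [0.0, -0.094, 0.996, -0.0]
contact_force: [-0.2, 0.3, 1.3]
opening: 0.0341
finger_force: 0.0
```

Call:
send_rows --pt "0 0 0.01 0 0.2" --pt "0 0 0.02 0 0.2" --pt "0 0 0.02 0 0.2"

```text
clock: 13.7
ee_pos: [0.5781, -0.3221, 0.0214]
tool_rot: [-0.0, -0.093, 0.996, 0.0]
contact_force: [-0.1, -0.1, -0.4]
opening: 0.0343
finger_force: 0.0
```

```bash
python3 - <<'E'
from h import *
say();s=cam("side");w=cam("wrist");sc=cam("scene");print(inmag(get_state()["ee_pos"]))
cv2.imwrite("pics/s7.png",np.hstack([cv2.resize(s["color"][190:310,260:420],(400,300),interpolation=cv2.INTER_CUBIC),cv2.resize(w["color"][200:384,130:375],(400,300),interpolation=cv2.INTER_CUBIC)]))
E
```

```text
t 13.7 tcp [ 0.5781 -0.3221  0.0214] phi 190.73 open 0.0343 ff 0.0 F [-0.1 -0.1 -0.4]
[-0.07404771 -0.02585237]
```

View pics/s7.png

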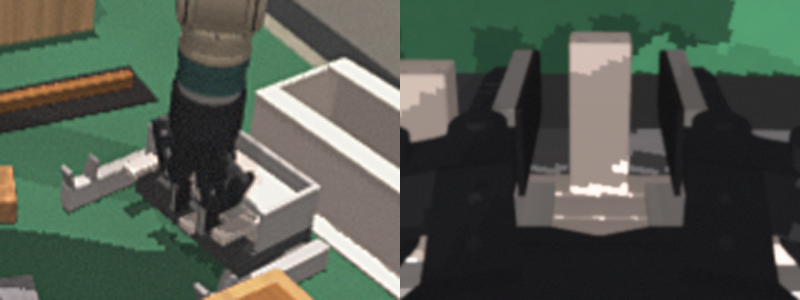

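Both fingers straddle tab a: pads at x=540 and 660, tab at 569-630. Comparing widths puts the tips still about level with the tab's top, so I'll go about 21 mm lower and then close.

Call:
send_rows --pt "0 0 0.02 0 0.2" --pt "0 0 0.035 0 0.2" --pt "0 0 0.045 0 0.2" --pt "0 0 0.053 0 0.2" --pt "0 0 0.053 0 0.2"

```text
clock: 14.35
ee_pos: [0.5779, -0.3219, -0.0003]
tool_rot: [-0.0, -0.094, 0.996, 0.0]
contact_force: [0.0, 0.7, 0.1]
opening: 0.0345
finger_force: 0.3
```

Call:
send_rows --pt "0 0 0 0 0.5" --pt "0 0 0 0 1" --pt "0 0 0 0 1" --pt "0 0 0 0 1" --pt "0 0 0 0 1"

```text
clock: 14.85
ee_pos: [0.5785, -0.3223, 0.0008]
tool_rot: [0.0, -0.094, 0.996, -0.0]
contact_force: [-0.4, 0.1, 1.3]
opening: 0.0167
finger_force: 58.7
```

Call:
send_rows --pt "0.02 0 0 0 1" --pt "0.05 0 0 0 1" --pt "0.09 0 0 0 1" --pt "0.13 0 0 0 1" --pt "0.17 0 0 0 1" --pt "0.21 0 0 0 1" --pt "0.25 0 0 0 1" --pt "0.29 0 0 0 1" --pt "0.34 0 0 0 1" --pt "0.34 0 0 0 1"

```text
clock: 15.85
ee_pos: [0.4412, -0.3469, -0.0002]
tool_rot: [-0.001, -0.092, 0.996, 0.001]
contact_force: [0.1, 0.5, -0.9]
opening: 0.0172
finger_force: 58.6
```

```bash
python3 - <<'E'
from h import *
say();s=cam("side");w=cam("wrist");print(inmag(get_state()["ee_pos"]))
cv2.imwrite("pics/s8.png",np.hstack([cv2.resize(s["color"][170:320,220:420],(400,300),interpolation=cv2.INTER_CUBIC),cv2.resize(w["color"],(400,300),interpolation=cv2.INTER_CUBIC)]))
E
```

```text
t 15.85 tcp [ 4.412e-01 -3.469e-01 -2.000e-04] phi 190.61 open 0.0172 ff 58.6 F [ 0.1  0.5 -0.9]
[-0.21065675 -0.02642298]
```

View pics/s8.png

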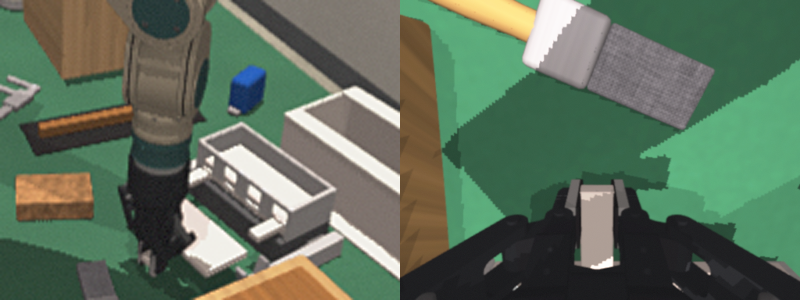

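Panel a is out of the magazine and held at its tab, which shows at (597,215) in the wrist half. Next I lift it and carry it to the front of the box.

```bash
cat >> h.py <<'E'
BT=-2.8;BO=np.array([.622,.276])
def box(x,y): t=np.radians(BT);return BO+np.array([x*np.cos(t)-y*np.sin(t),x*np.sin(t)+y*np.cos(t)])
def inbox(p): t=np.radians(BT);d=np.array(p)[:2]-BO;return np.array([d[0]*np.cos(t)+d[1]*np.sin(t),-d[0]*np.sin(t)+d[1]*np.cos(t)])
E
python3 - <<'E'
from h import *
print(box(-.23,-.024));go(.385,-.02,.165,183);go(*box(-.235,-.024),.165,180+BT)
E
```

```text
[0.39110219 0.2632641 ]
go [-0.0067  0.8322 -0.4112] turn 0.0213
go [-0.1408  1.5282 -0.411 ] turn 0.0374
```

Call:
send_rows --pt "0 0 -0.05 0 1" --pt "0 0 -0.13 0 1" --pt "0 0 -0.22 0 1" --pt "0 0 -0.32 0 1" --pt "0 0 -0.41 0 1" --pt "0 0 -0.41 0 1"

```text
clock: 16.55
ee_pos: [0.4491, -0.3508, 0.1712]
tool_rot: [0.004, -0.094, 0.996, -0.005]
contact_force: [1.3, -1.1, -0.7]
opening: 0.0167
finger_force: 58.6
```

Call:
send_rows --pt "0 0.06 0 0.003 1" --pt "0 0.15 0 0.006 1" --pt "0 0.25 0 0.009 1" --pt "0 0.35 0 0.012 1" --pt "0 0.45 0 0.015 1" --pt "0 0.55 0 0.018 1" --pt "-0.003 0.65 0 0.021 1" --pt "-0.005 0.75 0 0.021 1" --pt "-0.007 0.832 0 0.021 1" --pt "-0.007 0.832 0 0.021 1"

```text
clock: 17.55
ee_pos: [0.3839, -0.0165, 0.1637]
tool_rot: [-0.001, -0.031, 1.0, 0.001]
contact_force: [0.0, 0.2, -0.6]
opening: 0.0171
finger_force: 58.8
```

```bash
python3 - <<'E'
from h import *
say();go(*box(-.235,-.024),.165,180+BT);go(*box(-.235,-.024),.135,180+BT)
E
```

```text
t 17.55 tcp [ 0.3839 -0.0165  0.1637] phi 183.51 open 0.0171 ff 58.8 F [ 0.   0.2 -0.6]
go [-0.0484  0.6984 -0.0019] turn 0.0175
go [-0.0485  0.6983  0.0731] turn 0.0175
```

Call:
send_rows --pt "0 0.06 0 0.003 1" --pt "0 0.15 0 0.006 1" --pt "0 0.25 0 0.009 1" --pt "-0.01 0.35 0 0.012 1" --pt "-0.02 0.45 0 0.015 1" --pt "-0.03 0.55 0 0.018 1" --pt "-0.04 0.64 0 0.018 1" --pt "-0.048 0.698 0 0.018 1" --pt "-0.048 0.698 0.04 0.018 1" --pt "-0.048 0.698 0.073 0.018 1"

```text
clock: 18.55
ee_pos: [0.3898, 0.2606, 0.1344]
tool_rot: [0.0, 0.028, 1.0, 0.0]
contact_force: [1.3, -0.9, -1.3]
opening: 0.0168
finger_force: 58.9
```

```bash
python3 - <<'E'
from h import *
say();s=cam("side");c=cam("scene");print(inbox(get_state()["ee_pos"]))
for n,y in(("L",.085),("R",-.085)):
  p=[(*box(-.235+.109,-.0+y),.174),(*box(-.235+.039,y),.174)];print(n,[proj(s,q).round(0) for q in p],[proj(c,q).round(0) for q in p])
cv2.imwrite("pics/s9.png",np.hstack([cv2.resize(s["color"][80:230,150:350],(400,300),interpolation=cv2.INTER_CUBIC),cv2.resize(c["color"][130:280,110:310],(400,300),interpolation=cv2.INTER_CUBIC)]))
E
```

```text
t 18.55 tcp [0.3898 0.2606 0.1344] phi 176.78 open 0.0168 ff 58.9 F [ 1.3 -0.9 -1.3]
[-0.23361018 -0.02885101]
L [array([224., 144.]), array([206., 147.])] [array([178., 246.]), array([192., 262.])]
R [array([238., 163.]), array([219., 166.])] [array([217., 213.]), array([231., 227.])]
```

View pics/s9.png

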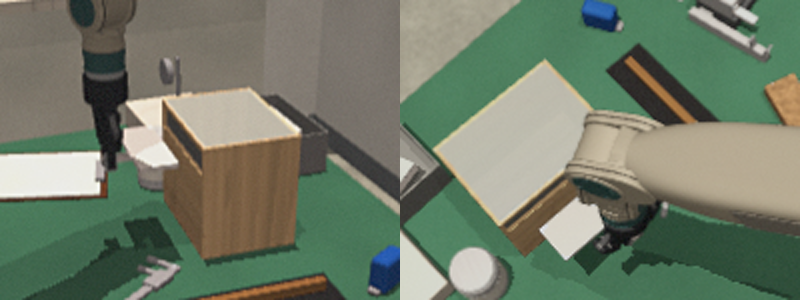

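The panel is level in front of the slot, its right front corner at (178,163) in the side half. I'll raise it a little and push it in.

Call:
send_rows --pt "0 0.01 -0.012 0.001 1" --pt "-0.03 0.01 -0.012 0.001 1" --pt "-0.07 0.01 -0.012 0.001 1" --pt "-0.1 0.01 -0.012 0.001 1" --pt "-0.13 0.01 -0.012 0.001 1" --pt "-0.16 0.01 -0.012 0.001 1" --pt "-0.19 0.01 -0.012 0.001 1" --pt "-0.22 0.01 -0.012 0.001 1" --pt "-0.22 0.01 -0.012 0.001 1"

```text
clock: 19.55
ee_pos: [0.4794, 0.2588, 0.1402]
tool_rot: [0.001, 0.033, 0.999, 0.0]
contact_force: [0.2, -0.7, -1.0]
opening: 0.0165
finger_force: 58.9
```

Call:
send_rows --pt "-0.02 0 0 0 1" --pt "-0.04 0 0 0 1" --pt "-0.06 0 0 0 1" --pt "-0.08 0 0 0 1" --pt "-0.095 0 0 0 1" --pt "-0.095 0 0 0 1" --pt "-0.095 0 0 0 1"

```text
clock: 20.25
ee_pos: [0.5151, 0.2563, 0.14]
tool_rot: [-0.0, 0.032, 0.999, -0.0]
contact_force: [-0.2, 0.5, -1.6]
opening: 0.0169
finger_force: 58.9
```

```bash
python3 - <<'E'
from h import *
say();s=cam("side");print(inbox(get_state()["ee_pos"]))
cv2.imwrite("pics/s10.png",cv2.resize(s["color"][90:190,180:320],(700,500),interpolation=cv2.INTER_CUBIC))
E
```

```text
t 20.25 tcp [0.5151 0.2563 0.14  ] phi 176.33 open 0.0169 ff 58.9 F [-0.2  0.5 -1.6]
[-0.10600283 -0.02491984]
```

View pics/s10.png

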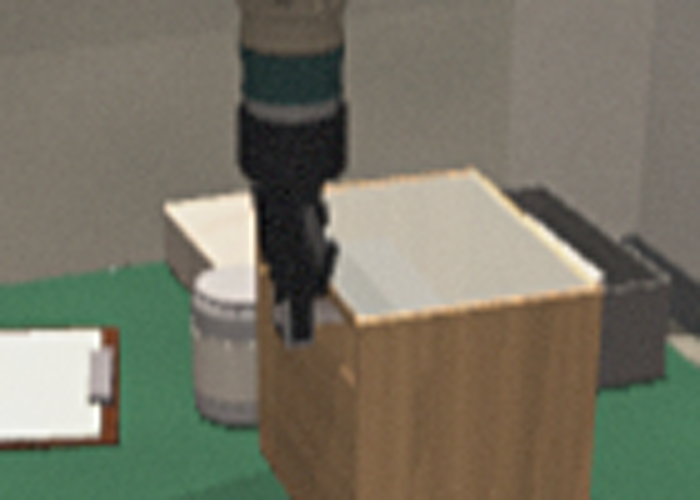

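The panel's body is inside; it shows faintly through the roof at (385,270). Nothing is pressing, so I release it and back off.

Call:
send_rows --pt "0 0 0 0 0.5" --pt "0 0 0 0 0.2" --pt "0 0 0 0 0.2" --pt "0 0 0 0 0.2" --pt "0 0 0 0 0.2" --pt "0 0 0 0 0.2" --pt "0.1 0 0 0 0.2" --pt "0.22 0 0 0 0.2" --pt "0.3 0 0 0 0.2" --pt "0.3 0 0 0 0.2"

```text
clock: 21.3
ee_pos: [0.3904, 0.2633, 0.1393]
tool_rot: [-0.002, 0.031, 1.0, -0.001]
contact_force: [1.2, 0.4, 0.1]
opening: 0.0342
finger_force: 0.0
```

```bash
python3 - <<'E'
from h import *
say();s=cam("side");c=cam("scene");print(s["color"][145:165,235:256:3].max(2).tolist()[::4])
cv2.imwrite("pics/s11.png",np.hstack([cv2.resize(s["color"][100:200,200:320],(400,333),interpolation=cv2.INTER_CUBIC),cv2.resize(c["color"][150:250,110:230],(400,333),interpolation=cv2.INTER_CUBIC)]))
go(.385,-.02,.165,183)
E
```

```text
t 21.3 tcp [0.3904 0.2633 0.1393] phi 176.48 open 0.0342 ff 0.0 F [1.2 0.4 0.1]
[[113, 60, 66, 215, 195, 199, 198], [107, 129, 59, 60, 206, 200, 195], [107, 108, 136, 54, 60, 158, 225], [105, 106, 114, 138, 57, 65, 121], [104, 102, 110, 112, 140, 61, 127]]
go [-0.0192 -0.7107 -0.0618] turn -0.0184
```

View pics/s11.png

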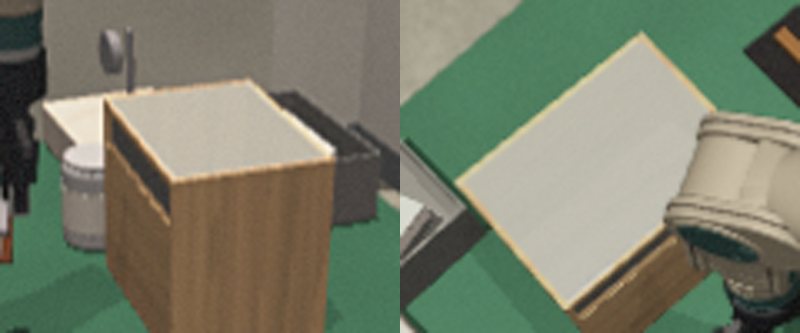

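Panel a is inside and the slot is closed again; the flap shows as a dark strip from (110,130) to (165,215). I've used all 14 pictures, so from here I check by numbers only.

```bash
python3 - <<'E'
from h import *
for n in("side","scene"):
  s=cam(n);g=cv2.cvtColor(s["color"],cv2.COLOR_BGR2GRAY).astype(np.float32);sat=cv2.cvtColor(s["color"],cv2.COLOR_BGR2HSV)[...,1].astype(np.float32)
  for t,y in(("b",.072),("c",-.072),("a-gone",-.024)):
    U=np.array([proj(s,(*mag(-.075,y),z)) for z in np.arange(.02,.09,.005)],np.float32)
    print(n,t,U[0].round(),cv2.remap(g,U[:,0],U[:,1],1).ravel().astype(int),"sat",cv2.remap(sat,U[:,0],U[:,1],1).ravel().astype(int))
E
```

```text
side b [312. 267.] [100 100 103 130 214 237 235 225 154 192 220 212 153  98] sat [ 98  96  48  31  19  11  11  13  20  20  15  19  28 100]
side c [347. 296.] [ 93  71  44  47  93 128 218 236 236 233 140  68  71  99] sat [100  76  23  24  27  33  15  11  11  14  19  10  26  31]
side a-gone [335. 286.] [103  84  43  45  43  44  43  45  46  73  94  81  70 101] sat [100  84  15  15  14  10  13  11  20   9  12  12  31  34]
scene b [284. 142.] [ 86 120 157 193 209 217 217 215 212 192 157 108  90  77] sat [46 27 14  7  6  6  5  5  5  9 34 84 90 82]
scene c [303. 116.] [ 63  80  99 107 129 162 195 210 216 216 204 180 146 161] sat [107 107  99  75  43  15   8   6   6   6   6   8  14  17]
scene a-gone [297. 125.] [113 112 112 112 112 113 113 110 104  99  98  86  69  47] sat [97 98 97 97 99 96 95 95 95 95 95 92 84 65]
```

Call:
send_rows --pt "0 -0.08 -0.03 0 0.2" --pt "0 -0.18 -0.06 0 0.2" --pt "0 -0.3 -0.06 0 0.2" --pt "0 -0.42 -0.06 0 0.2" --pt "0 -0.54 -0.06 0 0.2" --pt "-0.01 -0.64 -0.06 -0.018 0.2" --pt "-0.019 -0.71 -0.062 -0.018 0.2" --pt "-0.019 -0.71 -0.062 -0.018 0.2"

```text
clock: 22.3
ee_pos: [0.3869, -0.0236, 0.1657]
tool_rot: [0.001, -0.021, 1.0, -0.001]
contact_force: [-0.7, 0.1, -0.3]
opening: 0.0342
finger_force: 0.0
```

```bash
python3 - <<'E'
from h import *
say();go(*mag(-.16,.072),.165,101)
E
```

```text
t 22.3 tcp [ 0.3869 -0.0236  0.1657] phi 182.44 open 0.0342 ff 0.0 F [-0.7  0.1 -0.3]
go [-0.1997 -0.5539  0.0031] turn 0.2262
```

```bash
python3 - <<'E'
from h import *
go(*mag(-.16,.0715),.165,180+TH+.2)
E
```

```text
go [-0.1999 -0.5551  0.0031] turn -0.0228
```

Call:
send_rows --pt "-0.03 -0.08 0 -0.005 0.36" --pt "-0.06 -0.18 0 -0.01 0.36" --pt "-0.1 -0.28 0 -0.015 0.36" --pt "-0.14 -0.38 0 -0.023 0.36" --pt "-0.18 -0.48 0 -0.023 0.36" --pt "-0.2 -0.555 0 -0.023 0.36" --pt "-0.2 -0.555 0 -0.023 0.36" --pt "-0.2 -0.555 0 -0.023 0.36"

```text
clock: 23.1
ee_pos: [0.4762, -0.2381, 0.1645]
tool_rot: [-0.0, -0.096, 0.995, 0.001]
contact_force: [-0.1, 0.4, 0.5]
opening: 0.0274
finger_force: 0.0
```

```bash
python3 - <<'E'
from h import *
say();print(inmag(get_state()["ee_pos"]));go(*mag(-.074,.0715),.06,180+TH+.2);go(*mag(-.074,.0715),.0,180+TH+.2)
E
```

```text
t 23.1 tcp [ 0.4762 -0.2381  0.1645] phi 191.04 open 0.0274 ff 0.0 F [-0.1  0.4  0.5]
[-0.15925274  0.07543745]
go [-0.2131 -0.0124  0.2612] turn 0.0011
go [-0.2132 -0.0125  0.4112] turn 0.0011
```

Call:
send_rows --pt "-0.1 -0.012 0 0.001 0.36" --pt "-0.213 -0.012 0 0.001 0.36" --pt "-0.213 -0.012 0.1 0.001 0.36" --pt "-0.213 -0.012 0.2 0.001 0.36" --pt "-0.213 -0.012 0.26 0.001 0.36" --pt "-0.213 -0.012 0.26 0.001 0.36" --pt "-0.213 -0.012 0.26 0.001 0.36"

```text
clock: 23.8
ee_pos: [0.5599, -0.2248, 0.0611]
tool_rot: [-0.0, -0.094, 0.996, 0.0]
contact_force: [-0.3, 0.9, 0.1]
opening: 0.0272
finger_force: 0.0
```

```bash
python3 - <<'E'
from h import *
say();print(inmag(get_state()["ee_pos"]));go(*mag(-.074,.0715),.0,180+TH+.2)
w=cam("wrist");U=np.array([proj(w,(*mag(-.080,y),.05)) for y in np.arange(.054,.092,.002)],np.float32)
print(cv2.remap(w["color"].max(2).astype(np.float32),U[:,0],U[:,1],1).ravel().astype(int),U[0],U[-1])
E
```

```text
t 23.8 tcp [ 0.5599 -0.2248  0.0611] phi 190.8 open 0.0272 ff 0.0 F [-0.3  0.9  0.1]
[-0.07451675  0.07330357]
go [-0.0014 -0.0046  0.1527] turn 0.0004
[ 91  91  90  91 155 218 219 218 218 219 218 217 216 142 139 159 159 157
 157] [219.71869 209.33502] [281.03986 209.69511]
```

Call:
send_rows --pt "-0.001 -0.006 0.04 0 0.36" --pt "-0.001 -0.006 0.08 0 0.36" --pt "-0.001 -0.006 0.11 0 0.36" --pt "-0.001 -0.006 0.13 0 0.36" --pt "-0.001 -0.006 0.145 0 0.36" --pt "-0.001 -0.006 0.153 0 0.36" --pt "-0.001 -0.006 0.153 0 0.36"

```text
clock: 24.55
ee_pos: [0.5609, -0.2282, -0.0004]
tool_rot: [-0.0, -0.094, 0.996, 0.0]
contact_force: [0.4, -0.1, 0.6]
opening: 0.0271
finger_force: 0.0
```

Call:
send_rows --pt "0 0 0 0 0.6" --pt "0 0 0 0 1" --pt "0 0 0 0 1" --pt "0 0 0 0 1" --pt "0 0 0 0 1"

```text
clock: 25.05
ee_pos: [0.5614, -0.2285, 0.0001]
tool_rot: [0.0, -0.094, 0.996, -0.0]
contact_force: [-0.3, -0.0, 1.3]
opening: 0.0168
finger_force: 58.7
```

Call:
send_rows --pt "0.02 0 0 0 1" --pt "0.05 0 0 0 1" --pt "0.09 0 0 0 1" --pt "0.13 0 0 0 1" --pt "0.17 0 0 0 1" --pt "0.21 0 0 0 1" --pt "0.25 0 0 0 1" --pt "0.29 0 0 0 1" --pt "0.34 0 0 0 1" --pt "0.34 0 0 0 1"

```text
clock: 26.05
ee_pos: [0.4235, -0.2527, -0.0011]
tool_rot: [-0.002, -0.092, 0.996, 0.001]
contact_force: [-0.0, 0.5, -1.0]
opening: 0.017
finger_force: 58.6
```

Call:
send_rows --pt "0 0 -0.05 0 1" --pt "0 0 -0.13 0 1" --pt "0 0 -0.22 0 1" --pt "0 0 -0.32 0 1" --pt "0 0 -0.41 0 1" --pt "0 0 -0.41 0 1" --pt "0 0 -0.41 0 1"

```text
clock: 26.75
ee_pos: [0.4282, -0.2541, 0.1645]
tool_rot: [0.001, -0.094, 0.996, -0.001]
contact_force: [-0.9, 0.5, -1.3]
opening: 0.0167
finger_force: 58.6
```

```bash
python3 - <<'E'
from h import *
say();s=cam("side");g=cv2.cvtColor(s["color"],cv2.COLOR_BGR2GRAY).astype(np.float32)
st=get_state();r=rot(st);P=lambda x,y,z:proj(s,st["ee_pos"]+r.apply([x,y,z]))
# panel frame rel. TCP: body x -0.109..-0.039 (tool x), tool-y -> mag y; tab y .072 => body y -.157..+.013 ; bottom at z +.039 up
for x in(-.102,-.046):
  for y in(-.145,-.08,.0):
    U=np.array([P(x,y,-z) for z in np.arange(.02,.07,.004)],np.float32);print(x,y,cv2.remap(g,U[:,0],U[:,1],1).ravel().astype(int))
go(.385,-.07,.165,183)
E
```

```text
t 26.75 tcp [ 0.4282 -0.2541  0.1645] phi 190.74 open 0.0167 ff 58.6 F [-0.9  0.5 -1.3]
-0.102 -0.145 [242 210 113 118 174 237 241 240 240 188 110 168 143]
-0.102 -0.08 [238 238 239 238 238 239 239 240 243 192 113 109 108]
-0.102 0.0 [239 238 238 239 239 239 239 241 240 191 109 109 111]
-0.046 -0.145 [107 101 100 105 118 158 240 241 239 238 238 239 238]
-0.046 -0.08 [105 104 104 106 118 154 232 242 239 239 239 239 239]
-0.046 0.0 [ 47  60  65  87 114 117 108  56  23  25  35  34  33]
go [ 0.0178  0.4698 -0.0046] turn 0.0215
```

Call:
send_rows --pt "0 0.06 0 0.003 1" --pt "0 0.15 0 0.006 1" --pt "0 0.25 0 0.009 1" --pt "0.01 0.35 0 0.012 1" --pt "0.018 0.43 0 0.018 1" --pt "0.018 0.47 0 0.021 1" --pt "0.018 0.47 0 0.021 1"

```text
clock: 27.5
ee_pos: [0.3826, -0.0679, 0.1614]
tool_rot: [-0.002, -0.029, 1.0, 0.001]
contact_force: [0.1, 0.0, -0.8]
opening: 0.0163
finger_force: 58.7
```

```bash
python3 - <<'E'
from h import *
say();go(*box(-.235,.070),.165,180+BT);go(*box(-.235,.070),.14,180+BT)
E
```

```text
t 27.5 tcp [ 0.3826 -0.0679  0.1614] phi 183.35 open 0.0163 ff 58.7 F [ 0.1  0.  -0.8]
go [-0.0823  1.0602 -0.0069] turn 0.0171
go [-0.0826  1.0601  0.0556] turn 0.0171
```

Call:
send_rows --pt "0 0.06 0 0 1" --pt "0 0.15 0 0 1" --pt "0 0.26 0 0 1" --pt "0 0.38 0 0.005 1" --pt "0 0.5 0 0.01 1" --pt "-0.02 0.62 0 0.017 1" --pt "-0.05 0.74 0 0.017 1" --pt "-0.07 0.86 0 0.017 1" --pt "-0.08 0.96 0 0.017 1" --pt "-0.08 1 0 0.017 1"

```text
clock: 28.5
ee_pos: [0.3958, 0.3336, 0.1621]
tool_rot: [-0.0, 0.024, 1.0, 0.0]
contact_force: [-0.6, -0.8, -0.8]
opening: 0.0172
finger_force: 58.9
```

Call:
send_rows --pt "0 0.04 0.02 0 1" --pt "0 0.06 0.05 0 1" --pt "0 0.06 0.055 0 1" --pt "0 0.06 0.055 0 1"

```text
clock: 28.9
ee_pos: [0.3954, 0.353, 0.1401]
tool_rot: [-0.001, 0.026, 1.0, -0.001]
contact_force: [0.5, -0.7, -0.5]
opening: 0.0168
finger_force: 58.9
```

```bash
python3 - <<'E'
from h import *
say();print(inbox(get_state()["ee_pos"]));s=cam("side");g=cv2.cvtColor(s["color"],cv2.COLOR_BGR2GRAY).astype(np.float32)
st=get_state();r=rot(st);P=lambda x,y,z:proj(s,st["ee_pos"]+r.apply([x,y,z]))
for y in(-.145,-.08):
    U=np.array([P(x,y,-.049) for x in np.arange(-.14,-.02,.006)],np.float32);print(y,cv2.remap(g,U[:,0],U[:,1],1).ravel().astype(int))
go(*box(-.107,.070),.14,180+BT)
E
```

```text
t 28.9 tcp [0.3954 0.353  0.1401] phi 176.99 open 0.0168 ff 58.9 F [ 0.5 -0.7 -0.5]
[-0.23012914  0.06581235]
-0.145 [ 56  57 107 119  85  91 199 240 234 234 234 235 235 234 235 235 236 243
 116  98]
-0.08 [ 55  56 103  95  86  89 216 236 232 232 231 232 232 231 232 233 236 232
 109 100]
go [-0.3066  0.0108  0.0017] turn -0.0006
```

Call:
send_rows --pt "-0.03 0.008 0 0 1" --pt "-0.07 0.01 0 0 1" --pt "-0.1 0.01 0 0 1" --pt "-0.13 0.01 0 0 1" --pt "-0.16 0.01 0 0 1" --pt "-0.19 0.01 0 0 1" --pt "-0.22 0.01 0 0 1" --pt "-0.25 0.01 0 0 1" --pt "-0.28 0.01 0 0 1" --pt "-0.3 0.01 0 0 1"

```text
clock: 29.95
ee_pos: [0.5177, 0.3527, 0.1417]
tool_rot: [0.0, 0.026, 1.0, 0.0]
contact_force: [0.3, 0.3, 0.1]
opening: 0.0169
finger_force: 58.9
```

Call:
send_rows --pt "-0.006 0 0 0 1" --pt "-0.006 0 0 0 1"

```text
clock: 30.15
ee_pos: [0.519, 0.3525, 0.1416]
tool_rot: [-0.0, 0.026, 1.0, -0.0]
contact_force: [-0.4, -1.0, -0.8]
opening: 0.0171
finger_force: 58.8
```

```bash
python3 - <<'E'
from h import *
say();print(inbox(get_state()["ee_pos"]))
E
```

```text
t 30.15 tcp [0.519  0.3525 0.1416] phi 177.04 open 0.0171 ff 58.8 F [-0.4 -1.  -0.8]
[-0.1065917   0.07140101]
```

Call:
send_rows --pt "0 0 0 0 0.5" --pt "0 0 0 0 0.2" --pt "0 0 0 0 0.2" --pt "0 0 0 0 0.2" --pt "0 0 0 0 0.2" --pt "0 0 0 0 0.2" --pt "0.1 0 0 0 0.2" --pt "0.22 0 0 0 0.2" --pt "0.3 0 0 0 0.2" --pt "0.3 0 0 0 0.2"

```text
clock: 31.15
ee_pos: [0.3942, 0.3579, 0.1412]
tool_rot: [-0.002, 0.024, 1.0, -0.001]
contact_force: [0.2, 0.3, -0.9]
opening: 0.0342
finger_force: 0.0
```

```bash
python3 - <<'E'
from h import *
say();s=cam("side");c=cam("scene")
ref=cv2.imread("pics/side0.png");print([(k,(np.abs(s["color"][a:b,d:e].astype(int)-ref[a:b,d:e]).max(2)>25).sum()) for k,a,b,d,e in(("slot",130,170,232,256),("roof",124,150,250,300))])
print(s["color"][145:165,235:256:3].max(2).tolist()[::4])
go(.385,-.02,.165,183)
E
```

```text
t 31.15 tcp [0.3942 0.3579 0.1412] phi 177.22 open 0.0342 ff 0.0 F [ 0.2  0.3 -0.9]
[('slot', np.int64(0)), ('roof', np.int64(0))]
[[114, 60, 68, 220, 193, 198, 191], [108, 131, 57, 61, 205, 198, 197], [110, 108, 137, 59, 60, 154, 225], [104, 107, 110, 138, 56, 66, 122], [104, 102, 106, 114, 139, 60, 124]]
go [-0.0134 -0.9479 -0.0578] turn -0.0163
```

Call:
send_rows --pt "0 -0.08 -0.03 0 0.36" --pt "0 -0.18 -0.058 0 0.36" --pt "0 -0.3 -0.058 0 0.36" --pt "0 -0.42 -0.058 0 0.36" --pt "0 -0.54 -0.058 0 0.36" --pt "-0.01 -0.66 -0.058 -0.016 0.36" --pt "-0.013 -0.78 -0.058 -0.016 0.36" --pt "-0.013 -0.88 -0.058 -0.016 0.36" --pt "-0.013 -0.948 -0.058 -0.016 0.36" --pt "-0.013 -0.948 -0.058 -0.016 0.36"

```text
clock: 32.25
ee_pos: [0.3863, -0.024, 0.1657]
tool_rot: [0.001, -0.021, 1.0, -0.001]
contact_force: [-0.1, 0.2, 0.2]
opening: 0.0273
finger_force: 0.0
```

```bash
python3 - <<'E'
from h import *
say();go(*mag(-.16,-.072),.165,180+TH+.2)
s=cam("side");g=cv2.cvtColor(s["color"],cv2.COLOR_BGR2GRAY).astype(np.float32)
U=np.array([proj(s,(*mag(-.075,-.0725),z)) for z in np.arange(.02,.09,.005)],np.float32);print(cv2.remap(g,U[:,0],U[:,1],1).ravel().astype(int))
E
```

```text
t 32.25 tcp [ 0.3863 -0.024   0.1657] phi 182.44 open 0.0273 ff 0.0 F [-0.1  0.2  0.2]
go [-0.2513 -0.9095  0.0039] turn -0.0228
[107  82 109 170 240 236 238 237 118  71  97  75  72 102]
```

Panel c has dropped to the floor of the magazine; its bright band now runs from z = 0.04 to 0.055. I'm going for its tab.

Call:
send_rows --pt "-0.02 -0.08 0 -0.005 0.36" --pt "-0.05 -0.18 0 -0.01 0.36" --pt "-0.08 -0.28 0 -0.015 0.36" --pt "-0.11 -0.39 0 -0.023 0.36" --pt "-0.14 -0.5 0 -0.023 0.36" --pt "-0.17 -0.62 0 -0.023 0.36" --pt "-0.2 -0.74 0 -0.023 0.36" --pt "-0.23 -0.84 0 -0.023 0.36" --pt "-0.251 -0.91 0 -0.023 0.36" --pt "-0.251 -0.91 0 -0.023 0.36"

```text
clock: 33.3
ee_pos: [0.5054, -0.3827, 0.1644]
tool_rot: [0.001, -0.096, 0.995, -0.001]
contact_force: [-0.2, 0.7, -0.4]
opening: 0.0274
finger_force: 0.0
```

```bash
python3 - <<'E'
from h import *
say();print(inmag(get_state()["ee_pos"]));go(*mag(-.074,-.0725),.06,180+TH+.2)
E
```

```text
t 33.3 tcp [ 0.5054 -0.3827  0.1644] phi 190.99 open 0.0274 ff 0.0 F [-0.2  0.7 -0.4]
[-0.15678108 -0.07205173]
go [-0.2066 -0.0025  0.2614] turn 0.001
```

Call:
send_rows --pt "-0.1 -0.003 0 0.001 0.36" --pt "-0.206 -0.003 0 0.001 0.36" --pt "-0.206 -0.003 0.1 0.001 0.36" --pt "-0.206 -0.003 0.2 0.001 0.36" --pt "-0.206 -0.003 0.26 0.001 0.36" --pt "-0.206 -0.003 0.26 0.001 0.36" --pt "-0.206 -0.003 0.26 0.001 0.36"

```text
clock: 34.0
ee_pos: [0.5843, -0.3631, 0.0608]
tool_rot: [-0.0, -0.094, 0.996, 0.0]
contact_force: [-0.4, 0.6, 0.6]
opening: 0.0273
finger_force: 0.0
```

```bash
python3 - <<'E'
from h import *
say();print(inmag(get_state()["ee_pos"]));go(*mag(-.074,-.0725),.0,180+TH+.2)
w=cam("wrist");Y=np.arange(-.092,-.052,.002);U=np.array([proj(w,(*mag(-.080,y),.05)) for y in Y],np.float32)
print(Y[0],cv2.remap(w["color"].max(2).astype(np.float32),U[:,0],U[:,1],1).ravel().astype(int))
E
```

```text
t 34.0 tcp [ 0.5843 -0.3631  0.0608] phi 190.8 open 0.0273 ff 0.0 F [-0.4  0.6  0.6]
[-0.07564321 -0.06712489]
go [-0.0041 -0.0136  0.1521] turn 0.0004
-0.092 [ 98  99  99  99 126 220 221 221 220 221 221 220 220 143  74 129 170 172
 171 160]
```

Call:
send_rows --pt "-0.004 -0.018 0.02 0 0.36" --pt "-0.004 -0.018 0.05 0 0.36" --pt "-0.004 -0.018 0.08 0 0.36" --pt "-0.004 -0.018 0.11 0 0.36" --pt "-0.004 -0.018 0.13 0 0.36" --pt "-0.004 -0.018 0.145 0 0.36" --pt "-0.004 -0.018 0.152 0 0.36" --pt "-0.004 -0.018 0.152 0 0.36"

```text
clock: 34.85
ee_pos: [0.5865, -0.3707, -0.0004]
tool_rot: [-0.0, -0.094, 0.996, 0.0]
contact_force: [0.3, -0.6, 0.4]
opening: 0.0277
finger_force: 0.0
```

Call:
send_rows --pt "0 0 0 0 0.6" --pt "0 0 0 0 1" --pt "0 0 0 0 1" --pt "0 0 0 0 1" --pt "0 0 0 0 1"

```text
clock: 35.35
ee_pos: [0.587, -0.3712, 0.0005]
tool_rot: [0.0, -0.094, 0.996, -0.0]
contact_force: [0.2, 0.4, 1.0]
opening: 0.0172
finger_force: 58.7
```

Call:
send_rows --pt "0.02 0 0 0 1" --pt "0.05 0 0 0 1" --pt "0.09 0 0 0 1" --pt "0.13 0 0 0 1" --pt "0.17 0 0 0 1" --pt "0.21 0 0 0 1" --pt "0.25 0 0 0 1" --pt "0.29 0 0 0 1" --pt "0.34 0 0 0 1" --pt "0.34 0 0 0 1"

```text
clock: 36.35
ee_pos: [0.4497, -0.3959, -0.0005]
tool_rot: [-0.001, -0.092, 0.996, 0.001]
contact_force: [0.1, -0.0, -0.9]
opening: 0.0167
finger_force: 58.5
```

Call:
send_rows --pt "0 0 -0.05 0 1" --pt "0 0 -0.13 0 1" --pt "0 0 -0.22 0 1" --pt "0 0 -0.32 0 1" --pt "0 0 -0.41 0 1" --pt "0 0 -0.41 0 1" --pt "0 0 -0.41 0 1"

```text
clock: 37.05
ee_pos: [0.4539, -0.397, 0.1654]
tool_rot: [0.001, -0.094, 0.996, -0.001]
contact_force: [-0.2, 0.5, -1.6]
opening: 0.0169
finger_force: 58.6
```

```bash
python3 - <<'E'
from h import *
say();s=cam("side");g=cv2.cvtColor(s["color"],cv2.COLOR_BGR2GRAY).astype(np.float32)
st=get_state();r=rot(st);P=lambda x,y,z:proj(s,st["ee_pos"]+r.apply([x,y,z]))
for y in(.145,.08,.0):
    U=np.array([P(x,y,-.049) for x in np.arange(-.14,-.02,.006)],np.float32);print(y,cv2.remap(g,U[:,0],U[:,1],1).ravel().astype(int))
go(.385,-.12,.165,183)
E
```

```text
t 37.05 tcp [ 0.4539 -0.397   0.1654] phi 190.75 open 0.0169 ff 58.6 F [-0.2  0.5 -1.6]
0.145 [ 33  34  33  34  33  35  35  31  33  28  48  66  51  45 188 229 232 160
 114 115]
0.08 [51 84 63 33 33 35 38 29 30 33 31 29 34 32 29 29 30 73 50 30]
0.0 [111 111 109 174 150 180 244 241 242 232 185  92  38  38  33  29  31  33
  30  34]
go [ 0.0383  0.7096 -0.0031] turn 0.0215
```

Call:
send_rows --pt "0 0.06 0 0.003 1" --pt "0 0.15 0 0.006 1" --pt "0.01 0.25 0 0.009 1" --pt "0.02 0.35 0 0.012 1" --pt "0.03 0.45 0 0.018 1" --pt "0.038 0.56 0 0.021 1" --pt "0.038 0.66 0 0.021 1" --pt "0.038 0.71 0 0.021 1" --pt "0.038 0.71 0 0.021 1"

```text
clock: 38.0
ee_pos: [0.3825, -0.117, 0.1618]
tool_rot: [-0.002, -0.029, 1.0, 0.002]
contact_force: [0.4, -0.1, -0.6]
opening: 0.0169
finger_force: 58.7
```

```bash
python3 - <<'E'
from h import *
say();go(*box(-.235,-.070),.165,180+BT)
E
```

```text
t 38.0 tcp [ 0.3825 -0.117   0.1618] phi 183.37 open 0.0169 ff 58.7 F [ 0.4 -0.1 -0.6]
go [-0.0527  0.8347 -0.0056] turn 0.0172
```

Call:
send_rows --pt "0 0.06 0 0 1" --pt "0 0.15 0 0 1" --pt "0 0.26 0 0.003 1" --pt "0 0.38 0 0.006 1" --pt "0 0.5 0 0.01 1" --pt "-0.01 0.62 0 0.017 1" --pt "-0.03 0.74 0 0.017 1" --pt "-0.053 0.81 0 0.017 1" --pt "-0.053 0.835 0.03 0.017 1" --pt "-0.053 0.835 0.055 0.017 1"

```text
clock: 39.0
ee_pos: [0.3876, 0.2146, 0.1402]
tool_rot: [-0.001, 0.025, 1.0, -0.001]
contact_force: [-0.5, 0.2, -1.0]
opening: 0.017
finger_force: 58.9
```

Call:
send_rows --pt "0 0 0 0 1" --pt "0 0 0 0 1"

```text
clock: 39.2
ee_pos: [0.3869, 0.2127, 0.1409]
tool_rot: [-0.001, 0.027, 1.0, -0.001]
contact_force: [0.7, 0.2, -1.2]
opening: 0.0165
finger_force: 58.9
```

```bash
python3 - <<'E'
from h import *
say();print(inbox(get_state()["ee_pos"]));s=cam("scene");g=cv2.cvtColor(s["color"],cv2.COLOR_BGR2GRAY).astype(np.float32);q=cam("side");h=cv2.cvtColor(q["color"],cv2.COLOR_BGR2GRAY).astype(np.float32)
st=get_state();r=rot(st)
for n,c,i in(("scene",s,g),("side",q,h)):
  for y in(.14,.1,.06,.0):
    U=np.array([proj(c,st["ee_pos"]+r.apply([x,y,-.049])) for x in np.arange(-.14,-.02,.006)],np.float32);print(n,y,cv2.remap(i,U[:,0],U[:,1],1).ravel().astype(int))
go(*box(-.107,-.070),.14,180+BT)
E
```

```text
t 39.2 tcp [0.3869 0.2127 0.1409] phi 176.94 open 0.0165 ff 58.9 F [ 0.7  0.2 -1.2]
[-0.23169502 -0.07466772]
scene 0.14 [ 63 140  90  87  81  85 171 217 217 217 217 217 217 218 218 218 217 215
  81  49]
scene 0.1 [ 73 125  94  85  83  87 168 211 210 211 211 211 211 212 211 212 212 208
  90  48]
scene 0.06 [ 68 119  92  88  83  87 168 210 210 211 211 211 211 211 210 212 212 206
  87  49]
scene 0.0 [ 72 108  85  79  56  76  86  79  85  93 120 129  83 112 118 113  93  84
  73  48]
side 0.14 [ 54  73 105 208 226 223 231 235 234 234 236 237 238 219  64  41  68  43
  26  26]
side 0.1 [ 56  61 108  95  89 195 227 220 214 213 214 215 215 217 211 104  52  66
  45  31]
side 0.06 [ 55  58 106  98  86  97 184 217 215 216 215 214 215 215 214 217 198  56
  30  32]
side 0.0 [ 59  60 111 129  89  94 227 240 236 237 237 236 235 236 231 217 219 192
 117  99]
go [-0.3091  0.0115  0.005 ] turn -0.0007
```

Call:
send_rows --pt "-0.03 0.008 0 0 1" --pt "-0.06 0.01 0 0 1" --pt "-0.09 0.01 0 0 1" --pt "-0.115 0.01 0 0 1" --pt "-0.14 0.01 0 0 1" --pt "-0.16 0.01 0 0 1"

```text
clock: 39.9
ee_pos: [0.453, 0.2151, 0.1419]
tool_rot: [-0.0, 0.026, 1.0, -0.0]
contact_force: [-0.0, -1.3, -1.1]
opening: 0.0169
finger_force: 58.9
```

Call:
send_rows --pt "-0.02 0 0 0 1" --pt "-0.05 0 0 0 1" --pt "-0.08 0 0 0 1" --pt "-0.11 0 0 0 1" --pt "-0.13 0 0 0 1" --pt "-0.148 0 0 0 1" --pt "-0.148 0 0 0 1" --pt "-0.148 0 0 0 1"

```text
clock: 40.7
ee_pos: [0.5111, 0.2122, 0.142]
tool_rot: [-0.0, 0.026, 1.0, -0.0]
contact_force: [-0.2, -0.4, -1.5]
opening: 0.0172
finger_force: 58.8
```

```bash
python3 - <<'E'
from h import *
say();print(inbox(get_state()["ee_pos"]))
E
```

```text
t 40.7 tcp [0.5111 0.2122 0.142 ] phi 177.05 open 0.0172 ff 58.8 F [-0.2 -0.4 -1.5]
[-0.1076962  -0.06917457]
```

Call:
send_rows --pt "0 0 0 0 0.5" --pt "0 0 0 0 0.2" --pt "0 0 0 0 0.2" --pt "0 0 0 0 0.2" --pt "0 0 0 0 0.2" --pt "0 0 0 0 0.2" --pt "0.1 0 0 0 0.2" --pt "0.22 0 0 0 0.2" --pt "0.3 0 0 0 0.2" --pt "0.3 0 0 0 0.2"

```text
clock: 41.7
ee_pos: [0.3863, 0.2177, 0.1412]
tool_rot: [-0.002, 0.025, 1.0, -0.001]
contact_force: [1.3, -0.0, -0.6]
opening: 0.0336
finger_force: 0.0
```

```bash
python3 - <<'E'
from h import *
say();s=cam("side");c=cam("scene")
ref=cv2.imread("pics/side0.png");print([(k,(np.abs(s["color"][a:b,d:e].astype(int)-ref[a:b,d:e]).max(2)>25).sum()) for k,a,b,d,e in(("slot",130,170,232,256),("roof",124,150,250,300))])
# bar on mat: scene mask
h=cv2.cvtColor(c["color"],cv2.COLOR_BGR2HSV);m=((h[...,0]<22)&(h[...,1]>110)&(h[...,2]>60)).astype(np.uint8)
k,l,st,ce=cv2.connectedComponentsWithStats(m)
for i in range(1,k):
    if 60<st[i,4]<1500: print(st[i],plane(c,ce[i],.023).round(3))
# magazine empty?
g=cv2.cvtColor(s["color"],cv2.COLOR_BGR2GRAY).astype(np.float32);g2=cv2.cvtColor(c["color"],cv2.COLOR_BGR2GRAY).astype(np.float32)
for y in(-.072,-.024,.024,.072):
    U=np.array([proj(s,(*mag(-.075,y),z)) for z in(.04,.045,.05,.06,.07)],np.float32);print(y,cv2.remap(g,U[:,0],U[:,1],1).ravel().astype(int))
U=np.array([proj(c,(*mag(0,y),.04)) for y in(-.06,-.03,0,.03,.06)],np.float32);print("shaft",cv2.remap(g2,U[:,0],U[:,1],1).ravel().astype(int))
go(.45,.003,.2,180-3.2);go(.555,.003,.2,180-3.2)
E
```

```text
t 41.7 tcp [0.3863 0.2177 0.1412] phi 177.18 open 0.0336 ff 0.0 F [ 1.3 -0.  -0.6]
[('slot', np.int64(0)), ('roof', np.int64(0))]
[493  94  14  15  99] [ 0.026 -1.013  0.023]
[222 158  20  17 110] [0.637 0.    0.023]
[293 167  25  19 273] [ 0.4   -0.163  0.023]
[160 212  52  44 496] [0.555 0.307 0.023]
[166 288  56  82 229] [0.308 0.497 0.023]
[127 309  31  75 171] [0.399 0.674 0.023]
-0.072 [44 50 45 50 98]
-0.024 [46 46 47 44 96]
0.024 [45 47 45 44 95]
0.072 [100 101 100 123 223]
shaft [101 102 102 103 162]
go [-0.1737 -0.5308 -0.144 ] turn 0.0008
go [-0.4359 -0.5175 -0.1436] turn 0.0008
```

The magazine is empty and the slot looks exactly as it did at the start. Now back to the bar.

Call:
send_rows --pt "0 -0.08 -0.05 0 0.2" --pt "0 -0.18 -0.1 0 0.2" --pt "-0.04 -0.29 -0.12 0 0.2" --pt "-0.12 -0.38 -0.12 0 0.2" --pt "-0.21 -0.46 -0.12 0 0.2" --pt "-0.31 -0.518 -0.12 0 0.2" --pt "-0.4 -0.518 -0.12 0 0.2" --pt "-0.436 -0.518 -0.12 0 0.2" --pt "-0.436 -0.518 -0.12 0 0.2" --pt "-0.436 -0.518 -0.12 0 0.2"

```text
clock: 42.8
ee_pos: [0.5544, 0.0026, 0.1897]
tool_rot: [-0.001, 0.026, 1.0, 0.0]
contact_force: [0.3, 0.5, 0.1]
opening: 0.0344
finger_force: 0.0
```

```bash
python3 - <<'E'
from h import *
say();w=cam("wrist");h=cv2.cvtColor(w["color"],cv2.COLOR_BGR2HSV)
m=((h[...,0]<22)&(h[...,1]>110)&(h[...,2]>60)).astype(np.uint8);k,l,st,ce=cv2.connectedComponentsWithStats(m)
for i in range(1,k):
    if st[i,4]>600:
        r=cv2.minAreaRect(np.argwhere(l==i)[:,::-1].astype(np.float32));print(st[i],np.round([plane(w,p,.023)[:2] for p in cv2.boxPoints(r)],4).tolist())
        if 10<r[0][0] and st[i,0]>180 and st[i,0]<300:
            for v in(60,120,180,220):
                x=np.flatnonzero(l[v]==i);print(v,plane(w,((x[0]+x[-1]+1)/2,v),.023)) if len(x) else 0
E
```

```text
t 42.8 tcp [0.5544 0.0026 0.1897] phi 177.07 open 0.0344 ff 0.0 F [0.3 0.5 0.1]
[  21    0   94   63 4020] [[0.4322, -0.2143], [0.3815, -0.1926], [0.3947, -0.1156], [0.447, -0.1336]]
[ 244   28   18  248 4196] [[0.4232, 0.0017], [0.424, 0.0176], [0.6842, 0.0064], [0.6832, -0.0133]]
60 [0.45143333 0.00870072 0.023     ]
120 [0.50777548 0.00537947 0.023     ]
180 [0.57029896 0.00222749 0.023     ]
220 [6.15786136e-01 4.86348450e-04 2.30000000e-02]
[  380   130   132   224 22582] [[0.5246, 0.1344], [0.5318, 0.2649], [0.8049, 0.3076], [0.7993, 0.149]]
```

Call:
send_rows --pt "0.001 0.001 0.1 0 0.2" --pt "0.001 0.001 0.2 0 0.2" --pt "0.001 0.001 0.3 0 0.2" --pt "0.001 0.001 0.38 0 0.2" --pt "0.001 0.001 0.43 0 0.2" --pt "0.001 0.001 0.46 0 0.2" --pt "0.001 0.001 0.48 0 0.2" --pt "0.001 0.001 0.495 0 0.2" --pt "0.001 0.001 0.505 0 0.2" --pt "0.001 0.001 0.505 0 0.2"

```text
clock: 43.85
ee_pos: [0.5549, 0.0029, -0.0115]
tool_rot: [0.0, 0.026, 1.0, -0.0]
contact_force: [0.6, -0.4, 0.4]
opening: 0.0341
finger_force: 0.0
```

Call:
send_rows --pt "0 0 0 0 0.6" --pt "0 0 0 0 1" --pt "0 0 0 0 1" --pt "0 0 0 0 1" --pt "0 0 0 0 1"

```text
clock: 44.35
ee_pos: [0.5555, 0.0029, -0.0109]
tool_rot: [0.001, 0.026, 1.0, -0.0]
contact_force: [-0.7, 0.4, 5.9]
opening: 0.0137
finger_force: 59.8
```

```bash
python3 - <<'E'
from h import *
say();go(*mag(-.122,0),.17,90+TH)
E
```

```text
t 44.35 tcp [ 0.5555  0.0029 -0.0109] phi 177.06 open 0.0137 ff 59.8 F [-0.7  0.4  5.9]
go [ 0.032  -0.7737 -0.4523] turn 0.2128
```

Call:
send_rows --pt "0 0 -0.03 0 1" --pt "0 0 -0.08 0 1" --pt "0 0 -0.16 0 1" --pt "0 0 -0.25 0 1" --pt "0 0 -0.34 0 1" --pt "0 0 -0.42 0 1" --pt "0 0 -0.45 0 1" --pt "0 0 -0.45 0 1"

```text
clock: 45.15
ee_pos: [0.5561, 0.0027, 0.1702]
tool_rot: [0.002, 0.026, 1.0, -0.0]
contact_force: [0.1, 0.1, -1.2]
opening: 0.0139
finger_force: 59.0
```

Call:
send_rows --pt "0 -0.07 0 0.02 1" --pt "0 -0.15 0 0.043 1" --pt "0 -0.23 0 0.066 1" --pt "0.01 -0.31 0 0.09 1" --pt "0.015 -0.4 0 0.113 1" --pt "0.02 -0.49 0 0.136 1" --pt "0.025 -0.58 0 0.16 1" --pt "0.03 -0.67 0 0.183 1" --pt "0.032 -0.74 0 0.205 1" --pt "0.032 -0.774 0 0.213 1"

```text
clock: 46.15
ee_pos: [0.5239, -0.3072, 0.1648]
tool_rot: [-0.002, 0.643, 0.766, -0.0]
contact_force: [-0.3, -0.2, -1.2]
opening: 0.014
finger_force: 59.0
```

Call:
send_rows --pt "0 0 0 0 1" --pt "0 0 0 0 1"

```text
clock: 46.35
ee_pos: [0.5246, -0.3044, 0.1658]
tool_rot: [-0.002, 0.64, 0.768, 0.0]
contact_force: [0.4, 0.9, -1.8]
opening: 0.0137
finger_force: 59.0
```

```bash
python3 - <<'E'
from h import *
say();print(inmag(get_state()["ee_pos"]));w=cam("wrist");h=cv2.cvtColor(w["color"],cv2.COLOR_BGR2HSV)
m=((h[...,0]<22)&(h[...,1]>110)&(h[...,2]>60)).astype(np.uint8);st=get_state();zt=st["ee_pos"][2]+.0139+.02
n,l=cv2.connectedComponents(m);i=l[120,252] or l[120,250];print(i)
for v in(40,80,120,160):
    x=np.flatnonzero(l[v]==i)
    if len(x): print(v,x[0],x[-1],inmag(plane(w,((x[0]+x[-1]+1)/2,v),zt)).round(4))
ys=np.argwhere(l==i)[:,0];print("ends",ys.min(),ys.max(),inmag(plane(w,(252,ys.min()),zt)))
go(*mag(-.1217,-.002),.06,90+TH);go(*mag(-.1217,-.002),.0165,90+TH)
E
```

```text
t 46.35 tcp [ 0.5246 -0.3044  0.1658] phi 100.42 open 0.0137 ff 59.0 F [ 0.4  0.9 -1.8]
[-0.12373981  0.00140165]
2
40 232 272 [-0.1229  0.091 ]
80 233 271 [-0.1229  0.0766]
120 233 270 [-0.1231  0.0613]
160 234 270 [-0.1229  0.0448]
ends 0 344 [-0.12307513  0.10443569]
go [-0.01    0.0048  0.2657] turn 0.0
go [-0.0103  0.005   0.3744] turn 0.0
```

Call:
send_rows --pt "-0.006 0.003 0.05 0 1" --pt "-0.006 0.003 0.12 0 1" --pt "-0.006 0.003 0.19 0 1" --pt "-0.006 0.003 0.24 0 1" --pt "-0.006 0.003 0.27 0 1" --pt "-0.006 0.003 0.27 0 1" --pt "-0.006 0.003 0.27 0 1"

```text
clock: 47.1
ee_pos: [0.5279, -0.3074, 0.0606]
tool_rot: [0.0, 0.64, 0.768, 0.0]
contact_force: [0.3, -0.4, -0.4]
opening: 0.014
finger_force: 59.0
```

```bash
python3 - <<'E'
from h import *
say();print(inmag(get_state()["ee_pos"]));w=cam("wrist");h=cv2.cvtColor(w["color"],cv2.COLOR_BGR2HSV)
m=((h[...,0]<22)&(h[...,1]>110)&(h[...,2]>60)).astype(np.uint8);st=get_state();zt=st["ee_pos"][2]+.0339
n,l=cv2.connectedComponents(m);i=l[120,252]
for v in(40,100,160):
    x=np.flatnonzero(l[v]==i)
    if len(x): print(v,inmag(plane(w,((x[0]+x[-1]+1)/2,v),zt)).round(4))
go(*mag(-.1217,-.001),.0165,90+TH)
E
```

```text
t 47.1 tcp [ 0.5279 -0.3074  0.0606] phi 100.43 open 0.014 ff 59.0 F [ 0.3 -0.4 -0.4]
[-0.12096018 -0.0020896 ]
40 [-0.1202  0.0876]
100 [-0.1202  0.0657]
160 [-0.1202  0.0415]
go [ 0.0047 -0.0031  0.1121] turn -0.0001
```

Call:
send_rows --pt "0.002 -0.0035 0.02 0 1" --pt "0.002 -0.0035 0.045 0 1" --pt "0.002 -0.0035 0.065 0 1" --pt "0.002 -0.0035 0.08 0 1" --pt "0.002 -0.0035 0.09 0 1" --pt "0.002 -0.0035 0.098 0 1" --pt "0.002 -0.0035 0.105 0 1" --pt "0.002 -0.0035 0.105 0 1"

```text
clock: 47.95
ee_pos: [0.5258, -0.3071, 0.0178]
tool_rot: [-0.0, 0.64, 0.768, -0.0]
contact_force: [-0.5, 0.3, -2.3]
opening: 0.0137
finger_force: 59.1
```

Call:
send_rows --pt "0 0 0.004 0 1" --pt "0 0 0.008 0 1" --pt "0 0 0.008 0 1"

```text
clock: 48.25
ee_pos: [0.5264, -0.3075, 0.0161]
tool_rot: [0.001, 0.64, 0.768, 0.0]
contact_force: [-1.6, 1.3, 4.9]
opening: 0.0138
finger_force: 59.7
```

```bash
python3 - <<'E'
from h import *
say();print(inmag(get_state()["ee_pos"]))
E
```

```text
t 48.25 tcp [ 0.5264 -0.3075  0.0161] phi 100.38 open 0.0138 ff 59.7 F [-1.6  1.3  4.9]
[-0.12246233 -0.00195207]
```

Contact came at the predicted height (TCP z = 0.016), so the bar is seated. I release it and lift away.

Call:
send_rows --pt "0 0 -0.003 0 1" --pt "0 0 -0.003 0 0.5" --pt "0 0 -0.003 0 0.2" --pt "0 0 -0.003 0 0.2" --pt "0 0 -0.05 0 0.2" --pt "0 0 -0.15 0 0.2" --pt "0 0 -0.27 0 0.2" --pt "0 0 -0.39 0 0.2" --pt "0 0 -0.46 0 0.2" --pt "0 0 -0.46 0 0.2"

```text
clock: 49.25
ee_pos: [0.5293, -0.3096, 0.2052]
tool_rot: [0.006, 0.64, 0.768, 0.0]
contact_force: [0.8, -0.3, 0.7]
opening: 0.0343
finger_force: 0.0
```

```bash
python3 - <<'E'
from h import *
say();w=cam("wrist");h=cv2.cvtColor(w["color"],cv2.COLOR_BGR2HSV)
m=((h[...,0]<22)&(h[...,1]>110)&(h[...,2]>60)).astype(np.uint8)
n,l=cv2.connectedComponents(m);i=l[120,252] or l[120,250]
for v in(40,80,120,160,200):
    x=np.flatnonzero(l[v]==i)
    if len(x): print(v,len(x),inmag(plane(w,((x[0]+x[-1]+1)/2,v),.05)).round(4))
ys=np.argwhere(l==i)[:,0];print("far end",inmag(plane(w,(255,ys.min()),.05)))
b=cam("side");r=cv2.imread("pics/side0.png")
d=(np.abs(b["color"].astype(int)-r).max(2)>40);print("diff bar left end",d[250:275,284:310].sum(),"slot",d[130:170,232:256].sum())
go(.45,-.1,.3,100)
E
```

```text
t 49.25 tcp [ 0.5293 -0.3096  0.2052] phi 100.38 open 0.0343 ff 0.0 F [ 0.8 -0.3  0.7]
40 16 [-0.1216  0.1128]
80 17 [-0.1213  0.0784]
120 16 [-0.122   0.0415]
160 16 [-0.1221  0.0019]
200 15 [-0.1218 -0.0407]
far end [-0.11529899  0.1298852 ]
diff bar left end 17 slot 0
go [ 0.5445 -0.094  -0.2517] turn 0.001
```

Call:
send_rows --pt "0.1 -0.02 -0.1 0 0.2" --pt "0.2 -0.04 -0.2 0 0.2" --pt "0.3 -0.06 -0.2 0 0.2" --pt "0.4 -0.07 -0.2 0 0.2" --pt "0.4 -0.07 -0.2 0 0.2" --pt "0.4 -0.07 -0.2 0 0.2" --pt "0.4 -0.07 -0.2 0 0.2"

```text
clock: 50.05
ee_pos: [0.4693, -0.1552, 0.2774]
tool_rot: [-0.001, 0.64, 0.768, -0.0]
contact_force: [-0.2, -0.4, -0.1]
opening: 0.0341
finger_force: 0.0
```

```bash
python3 - <<'E'
from h import *
say();b=cam("side");r=cv2.imread("pics/side0.png")
d=(np.abs(b["color"].astype(int)-r).max(2)>40);print("bar",d[250:305,284:360].sum(),"slot",d[130:170,232:256].sum())
print(job_done())
E
```

```text
t 50.05 tcp [ 0.4693 -0.1552  0.2774] phi 100.36 open 0.0341 ff 0.0 F [-0.2 -0.4 -0.1]
bar 1019 slot 5
the job is handed in; nothing more can be done
None
```

The job is handed in at about 50 s: panels a, b and c (d was absent) went through the flap, which looks shut, and the bar measured back across its forks; I did not see the panels inside the box, and the last side-view comparison around the bar showed differences I didn't look into (tabs gone, arm nearby).

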